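# Fit-up of four fittings on their base plates for tack welding

## Task

Set the parts out for tack welding: put the pipe collar, the round bung, the square tube stub and the angle bracket each on the base plate whose white painted outline matches it, upright and centred in the outline, with the tube squared up to its outline and the bracket's upright leg over the solid white band. Set each part down rather than dropping it, and leave the spray can standing.

Things in the scene. Friction and masses are not known exactly. Their poses are not given: they have to be found in the camera images.
- collar_mid (a point): Loose bright steel pipe collar (a thick ring), outside diameter 56 mm, bore 32 mm, 30 mm high, standing on its flat end. The point is on its axis, half-way up (15 mm above its underside); z is its axis, up.
- bung_mid (a point): Loose brass-coloured round bung, a small cylinder, diameter 34 mm, 34 mm high, with a dark dot on top, standing upright. The point is at its centre, 17 mm above its underside; z is its axis, up.
- tube_mid (a point): Loose stub of blue square tube, 44 x 44 mm outside, wall 4 mm, 50 mm high, standing on end, open at the top. The point is at its centre, 25 mm above its underside; x and y are square to its flat sides, z up.
- bracket_leg (a point): Loose red L-shaped angle bracket: a flat foot 45 (x) by 50 mm (y), 8 mm thick, lying down, and an upright leg 8 mm thick (x), 50 mm wide (y) on the foot's -x edge, its top 60 mm above the foot's underside. Point: mid thickness and width of the leg, 36 mm above the underside; the foot's centre is 18.5 mm to +x of it. z up.
- collar_outline (a point): Fixed dark steel plate, 90 x 90 x 6 mm, flat on the bench, with a white painted outline in its middle: a large circle, 60 mm inside its line, the place of the pipe collar. Point: the outline's centre on the plate's top, 6 mm above the bench; x, y along the plate's sides, z up.
- bung_outline (a point): Fixed dark steel plate, 90 x 90 x 6 mm, flat on the bench, with a white painted outline in its middle: a small circle, 38 mm inside its line, the place of the round bung. Point: the outline's centre on the plate's top, 6 mm above the bench; x, y along the plate's sides, z up.
- tube_outline (a point): Fixed dark steel plate, 90 x 90 x 6 mm, flat on the bench, with a white painted outline in its middle: an empty square, 48 x 48 mm inside its line, the place of the square tube; the tube's sides go parallel to it, any way round. Point: the outline's centre on the plate's top, 6 mm above the bench; x, y along the plate's sides, z up.
- bracket_outline (a point): Fixed dark steel plate, 90 x 90 x 6 mm, flat on the bench, with a white painted outline in its middle: a rectangle 49 (x) by 54 mm (y) with a solid white band along its -x side, for the bracket: its leg stands over the band, with the two x axes alike, its middle 18.5 mm to -x of the point. Point: the outline's centre on the plate's top, 6 mm above the bench; x, y along the plate's sides, z up.
- spray_mid (a point): Spray can with a yellow label and pale metal top, diameter 54 mm, 150 mm tall, standing loose near the far edge of the work area; not to be knocked over. The point is at its centre, 75 mm up; z is its axis, up.
Mind the look-alikes: they are no part of the job. What is shaped like the part that bears bung_outline but brown or red is not meant.

How it is judged:
By the outcome, as a careful person would: the job done as asked, in the order asked, and still so for the second after the job is handed in, with the robot touching nothing.
It also fails if it takes over 120 s, if anything falls off the work surface, if the arm or the gripper's body presses on something with over 40 N, if the wrist force passes 120 N, or if a joint passes its speed limit or range.

## Robot

A 6-joint arm with a two-finger parallel gripper is mounted at the origin on the work surface. World frame = base frame: x ahead of the robot, y to its left, z up, the work surface at z = 0. Lengths are in mm, angles in rad, forces in N, time in s.
With the tool pointing down it reaches from about 350 to 1000 mm from the base axis. Payload 7.1 kg.
Tool frame: the origin (TCP) lies midway between the tips of the shut fingers; the grasp point (between the pads) lies 19 mm behind it; x points along the fingers, y is the direction in which the jaws open and shut, and the axes are right-handed (so a half turn about x gives the same grasp; the last joint's range is limited). The gripper opens to 85 mm and grips with 20 to 120 N. Pads are 22 mm wide; open, the fingers measure 114 mm over their backs; the gripper's body (76 mm by 85 mm) begins 54 mm behind the grasp point. The pads swing forward as they close: fully open they stand 13 mm farther back than shut.
Start: joints at [-1.235, 0.423, 1.63, -0, 1.089, -0.019], TCP at [217.143, -586.049, 231.319] pointing down, gripper open.
Joint ranges: [-3, 3], [-0.9, 2.11], [0.09, 2.58], [-1.31, 4.45], [0.11, 2.69], [-2.54, 2.54]. Speed limits (rad/s): [2.39, 2.39, 3.01, 3.14, 3.14, 3.14].

## Interface

Orientations are given as a unit quaternion [x, y, z, w].
In Python, from rig import robot gives the robot as it stands.
- The arm moves only by the tool drive_tool, never from a script. Its argument "plan" is a list of rows, each a list of 3 entries, a list of its own where there are three numbers: the shift along the tool's x, y, z in cm, then the turn, a rotation vector about the tool's x, y, z in degrees, then the closure, from 0 (fully open) to 1 (shut). A call has exactly 10 rows; each row is the pose to reach, as a shift and turn from the pose commanded when the call began, along the tool's axes at that moment; what a row does not reach only later rows make up. A row lasts 1/12 s, in which the tool goes at most 41.7 mm and 7.16 degrees, less where a joint would pass 70% of its speed; a pose out of reach is approached as far as the arm can. A call with a gripper value outside its range is refused whole. The fingers move at their own pace and stop on an object; the grip force is fixed at half the most. Time passes only in rows, so rows that repeat a pose let the fingers close, or fill a call up. It gives the time, the measured TCP pose, the force and the opening at its end, in the units of the state.
- robot.sense(): the state, without advancing time (a new reading comes with each control period).
- robot.capture(name): name is "scene" or "top"; returns a dict with "image" (400x640x3 uint8, red, green, blue), "vfov" (degrees; the focal length in pixels is half the picture's height over the tangent of half this angle, whatever the lens; pixels are square), "cx", "cy" (the principal point, pixels), "origin" and "rotation" of the camera in the world. Camera axes: x right, y up, looking along -z (the intrinsics and any distortion apply to the point x, -y, -z); pixel columns grow to the right and rows downward; lengths in mm; the calibration is good to about 2 mm. A picture is of the moment at which its call begins. There is no depth.
- robot.sign_off(): hands the job in, once; it reports no verdict.
The state is a dict: "time": time; "q": joint angles; "qvel": joint speeds; "effort": joint torques, N m; "position": TCP position; "eef_rot": TCP orientation; "contact_force": force on the tool from outside, world axes, zero at the start; "wrist_torque": the same for the moment, N m; "width": finger opening in mm.
Only numpy, scipy, OpenCV 4.12 (cv2) and the standard library are available. Lean on these libraries where they do the work, as an engineer would, in place of code of your own. Each camera call takes 0.05 s, during which the arm holds its last target.

## Working session

There is one attempt and no reset: what is moved stays moved. The work goes in short steps, Python scripts to look and compute and a tool call to move; the robot and the scene stay as the last step left them, time stands still between calls to the robot, and variables do not carry over. Pictures are saved under pics/ and viewed, and the job is handed in when it is done.

Besides the shell and the picture viewer there is one more tool, called after "Request:" by a JSON object that holds its "fn" and its "kwargs", one argument or row to a line. drive_tool: Moves the arm, as the interface text tells. Its arguments: {"type":"object","properties":{"plan":{"type":"array"}},"required":["plan"]}

```bash
ls; mkdir -p pics; python3 - <<'E'
from rig import robot
import cv2
s=robot.sense()
print({k:s[k] for k in s})
for n in("scene","top"):
    c=robot.capture(n); print(n,{k:c[k] for k in c if k!="image"})
    cv2.imwrite(f"pics/{n}0.png",c["image"][:,:,::-1])
E
```

```text
pics
{'time': 0.0, 'q': array([-1.23498059e+00,  4.23845546e-01,  1.63068465e+00,  4.06278097e-05,
        1.08860422e+00, -1.89931409e-02]), 'qvel': array([-0.00171181,  0.00017431,  0.00047454,  0.00011188, -0.00024737,
        0.00086337]), 'effort': array([-3.35719315e-04, -5.57377052e+01, -2.81747353e+01, -5.68273526e-05,
        7.10062101e-03, -1.85829515e-05]), 'position': array([ 216.99078047, -585.54212667,  230.54485746]), 'eef_rot': array([-0.69593633, -0.12532059,  0.69608318, -0.12424004]), 'contact_force': array([-0.35918228,  0.04684128,  0.19206989]), 'wrist_torque': array([0.01571044, 0.03637033, 0.01857188]), 'width': 85.2503005271331}
scene {'vfov': 48.171094504412366, 'cx': 321.1406628026419, 'cy': 193.23501615731152, 'origin': array([1346.90655977, -218.64235479,  745.40179073]), 'rotation': array([0.32900985, 0.2816391 , 0.5866925 , 0.68426883])}
top {'vfov': 52.076094417352756, 'cx': 314.77820743095475, 'cy': 203.98418289266087, 'origin': array([ 374.80778296,  -64.63509794, 1108.79677118]), 'rotation': array([ 0.03567449, -0.04930562, -0.70263199,  0.7089461 ])}
```

View pics/scene0.png

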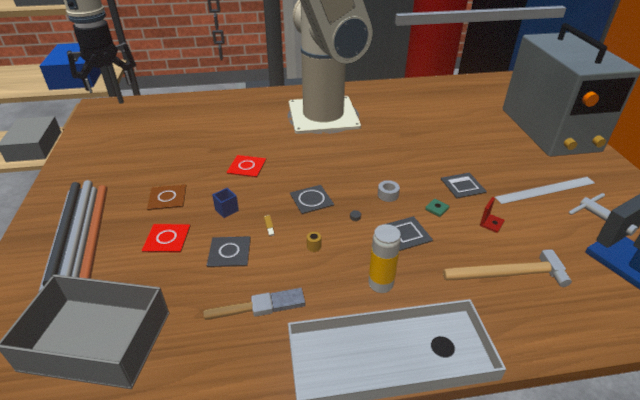

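View pics/top0.png

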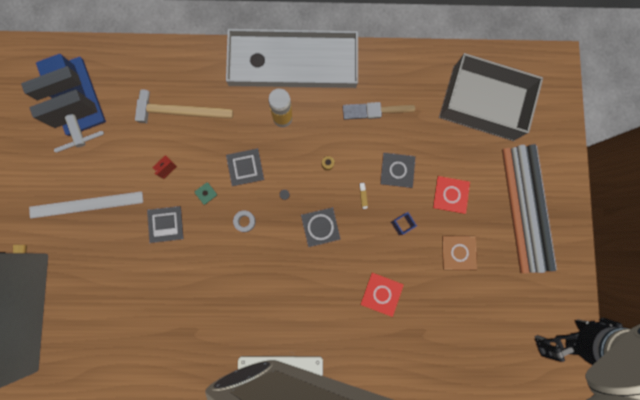

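The top view shows these parts (column, row):
- Collar (244,221), bung (328,163), blue tube (403,223), red bracket (164,167), spray can (281,105).
- Dark plates: small circle (398,170), large circle (321,227), empty square (245,167), banded rectangle (165,224).
- Look-alikes for the bung plate: red (452,195), red (382,294) and brown (460,253). I reject these by colour and take the dark one at (398,170).
- Other clutter: green plate (206,194), dark disc (284,195).

Next I'll take close crops.

```bash
cat > h.py <<'E'
import numpy as np, cv2
from scipy.spatial.transform import Rotation as R
def K(c):
    f=c["image"].shape[0]/2/np.tan(np.radians(c["vfov"])/2); return f,c["cx"],c["cy"]
def ray(c,uv):
    f,cx,cy=K(c); uv=np.atleast_2d(np.asarray(uv,float))
    d=np.c_[(uv[:,0]-cx)/f,-(uv[:,1]-cy)/f,-np.ones(len(uv))]
    return np.asarray(c["origin"]),R.from_quat(c["rotation"]).apply(d)
def plane(c,uv,z):
    o,d=ray(c,uv); return o+d*((z-o[2])/d[:,2])[:,None]
def proj(c,p):
    f,cx,cy=K(c); q=R.from_quat(c["rotation"]).inv().apply(np.atleast_2d(p)-c["origin"])
    return np.c_[cx-f*q[:,0]/q[:,2],cy+f*q[:,1]/q[:,2]]
def tri(c1,u1,c2,u2):
    o1,d1=ray(c1,u1);o2,d2=ray(c2,u2);d1=d1[0]/np.linalg.norm(d1);d2=d2[0]/np.linalg.norm(d2)
    A=np.c_[d1,-d2];t=np.linalg.lstsq(A,o2-o1,rcond=None)[0]
    a=o1+t[0]*d1;b=o2+t[1]*d2;return (a+b)/2,np.linalg.norm(a-b)
E
python3 - <<'E'
from rig import robot
import cv2,pickle,numpy as np
a={n:robot.capture(n) for n in("scene","top")}
pickle.dump(a,open("c0.pkl","wb"))
t=a["top"]["image"][:,:,::-1]
cv2.imwrite("pics/t_crop.png",cv2.resize(t[135:260,130:330],None,fx=4,fy=4,interpolation=cv2.INTER_CUBIC))
cv2.imwrite("pics/t_crop2.png",cv2.resize(t[135:260,300:490],None,fx=4,fy=4,interpolation=cv2.INTER_CUBIC))
s=a["scene"]["image"][:,:,::-1]
cv2.imwrite("pics/s_crop.png",cv2.resize(s[160:280,190:350],None,fx=5,fy=5,interpolation=cv2.INTER_CUBIC))
cv2.imwrite("pics/s_crop2.png",cv2.resize(s[160:280,350:510],None,fx=5,fy=5,interpolation=cv2.INTER_CUBIC))
E
```

```text
(no output)
```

View pics/t_crop.png

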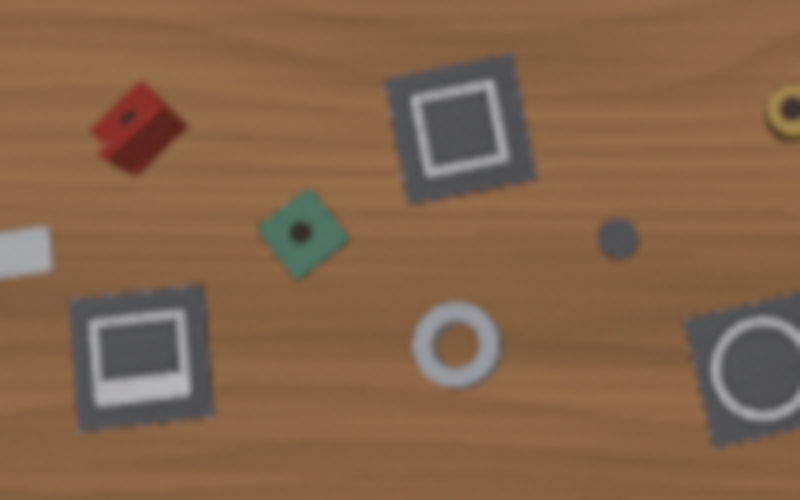

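View pics/t_crop2.png

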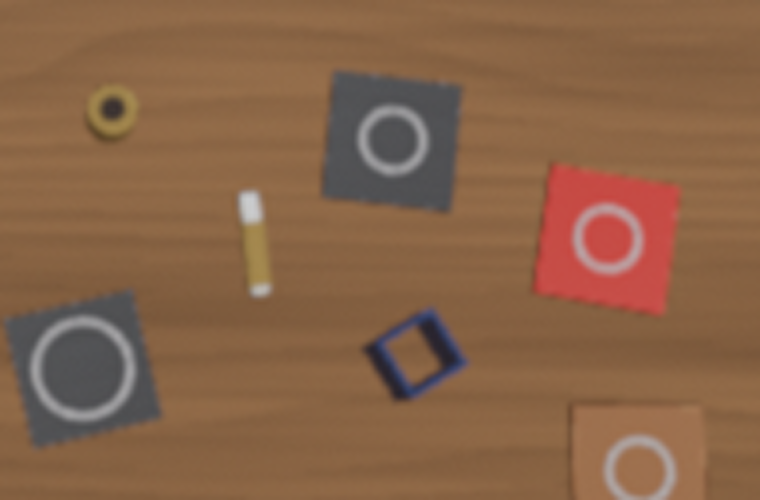

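View pics/s_crop.png

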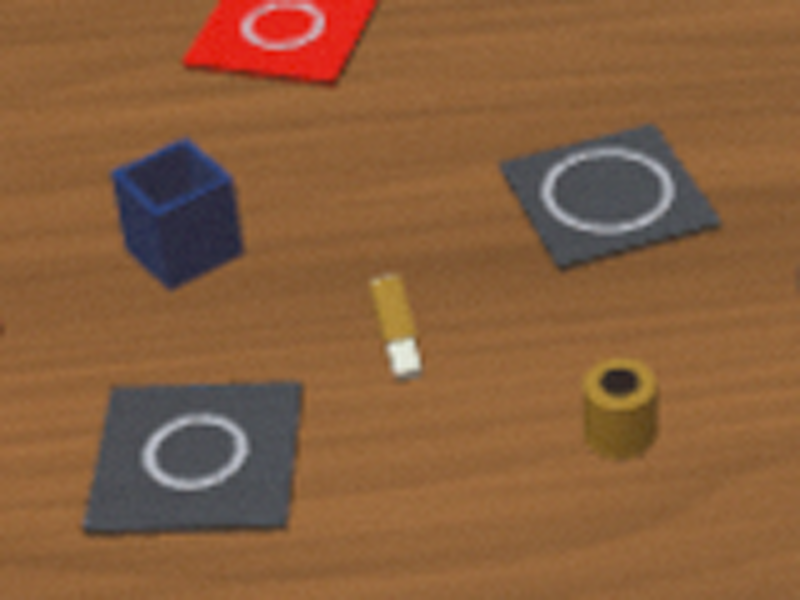

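View pics/s_crop2.png

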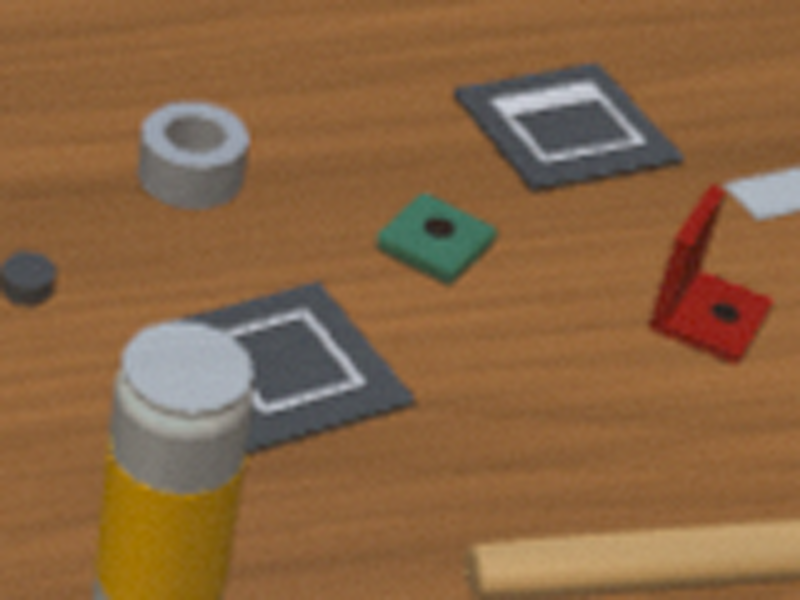

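```bash
cat >> h.py <<'E'
def blob(c,kind,box,up=4):
    """largest blob of a kind in box(u0,v0,u1,v1); returns contour pts in pixels"""
    u0,v0,u1,v1=box
    im=cv2.resize(c["image"][v0:v1,u0:u1],None,fx=up,fy=up,interpolation=cv2.INTER_CUBIC)
    h,s,v=[x.astype(int) for x in cv2.split(cv2.cvtColor(im,cv2.COLOR_RGB2HSV))]
    g=im.astype(int); r,gg,b=g[...,0],g[...,1],g[...,2]
    m={"white":(v>135)&(s<60),"grey":(s<70)&(v>100),"dark":(s<75),"brass":(h>=17)&(h<=32)&(s>90)&((r-b)>55)&(gg>0.72*r),
       "blue":(b>r+12),"red":(r>gg*2.2)&(r>50)}[kind].astype(np.uint8)
    cs,_=cv2.findContours(m,cv2.RETR_EXTERNAL,cv2.CHAIN_APPROX_NONE)
    k=max(cs,key=cv2.contourArea)[:,0,:].astype(float)
    return (k+0.5)/up-0.5+np.array([u0,v0])
def cen(k):
    h=cv2.convexHull(k.astype(np.float32)); M=cv2.moments(h); return np.array([M["m10"]/M["m00"],M["m01"]/M["m00"]]),M["m00"]
E
cat > m1.py <<'E'
from h import *; import pickle
a=pickle.load(open("c0.pkl","rb")); T,S=a["top"],a["scene"]
# boxes
P={"collar":("grey",(228,205,260,238),(372,175,405,205)),"bung":("brass",(318,152,338,174),(302,228,326,254)),"tube":("blue",(386,208,422,240),(208,184,244,222))}
for n,(k,bt,bs) in P.items():
    ct,at=cen(blob(T,k,bt)); cs,as_=cen(blob(S,k,bs)); p,g=tri(T,ct,S,cs)
    print(n,ct.round(1),cs.round(1),"tri",p.round(1),"gap",round(g,2))
O={"collar_o":((298,205,344,250),(288,180,336,216)),"bung_o":((376,148,420,192),(202,232,254,270)),"tube_o":((224,145,268,190),None),"bracket_o":((143,202,188,246),(436,168,490,202))}
for n,(bt,bs) in O.items():
    k=blob(T,"white",bt);ct,_=cen(k); w=plane(T,k,6)
    pl=blob(T,"dark",bt); cp,_=cen(pl); wp=plane(T,pl,6); 
    rp=cv2.minAreaRect(wp[:,:2].astype(np.float32)); ro=cv2.minAreaRect(w[:,:2].astype(np.float32))
    print(n,ct.round(1),"plane6",plane(T,ct,6)[0].round(1),"plate",[np.round(x,1) for x in rp],"outl",[np.round(x,1) for x in ro])
    if bs:
        k2=blob(S,"white",bs); cs,_=cen(k2); p,g=tri(T,ct,S,cs); pd=blob(S,"dark",bs); r2=cv2.minAreaRect(plane(S,pd,6)[:,:2].astype(np.float32))
        print("   tri",p.round(1),round(g,2),"scene plane6",plane(S,cs,6)[0].round(1),"plate",[np.round(x,1) for x in r2])
E
python3 m1.py
```

```text
collar [243.7 220.8] [387.9 190.3] tri [459.2 100.8  14.7] gap 6.86
bung [327.7 162.4] [313.3 241. ] tri [ 620.6 -121.6   18.8] gap 4.6
tube [404.4 223. ] [225.  201.8] tri [ 457.  -324.2   26.7] gap 1.02
collar_o [320.3 226.7] plane6 [ 446.5 -100.7    6. ] plate [array([ 446.7, -100.8]), array([90.2, 90.5]), np.float64(13.9)] outl [array([ 446.6, -100.7]), array([68.1, 68.1]), np.float64(0.6)]
   tri [ 446.3 -103.1    4. ] 4.64 scene plane6 [ 448.3 -105.7    6. ] plate [array([ 450.3, -105.7]), array([92.8, 90.7]), np.float64(14.0)]
bung_o [397.8 169.6] plane6 [ 606.  -313.2    6. ] plate [array([ 605.8, -312.9]), array([90. , 90.2]), np.float64(83.7)] outl [array([ 605.7, -313.2]), array([46.3, 46.3]), np.float64(89.2)]
   tri [ 606.1 -315.5    5.1] 4.1 scene plane6 [ 606.4 -317.4    6. ] plate [array([ 608.3, -317. ]), array([89.7, 92.5]), np.float64(83.8)]
tube_o [244.4 166.6] plane6 [609.1 107.8   6. ] plate [array([608.6, 107.4]), array([90.1, 90.3]), np.float64(12.4)] outl [array([609.2, 107.8]), array([57.8, 57.6]), np.float64(12.7)]
bracket_o [164.4 224. ] plane6 [450.  316.9   6. ] plate [array([450.5, 316.2]), array([90.7, 90.7]), np.float64(7.0)] outl [array([450.2, 316.9]), array([58.6, 63.6]), np.float64(7.3)]
   tri [449.4 314.9   4. ] 5.35 scene plane6 [452.2 310.4   6. ] plate [array([454.2, 308.6]), array([93.2, 91.9]), np.float64(6.9)]
```

```bash
python3 - <<'E'
from h import *; import pickle
a=pickle.load(open("c0.pkl","rb")); T,S=a["top"],a["scene"]
t=cv2.resize(T["image"][150:184,145:185,::-1],None,fx=14,fy=14,interpolation=cv2.INTER_CUBIC)
s=cv2.resize(S["image"][190:238,474:514,::-1],None,fx=12,fy=12,interpolation=cv2.INTER_CUBIC)
t=cv2.convertScaleAbs(t,alpha=1.6);s=cv2.convertScaleAbs(s,alpha=1.3)
cv2.imwrite("pics/br_t.png",t);cv2.imwrite("pics/br_s.png",s)
k=blob(T,"red",(145,150,185,184)); print(cv2.approxPolyDP(cv2.convexHull(k.astype(np.float32)),1.2,True)[:,0].round(1).tolist())
k=blob(S,"red",(474,190,514,238)); print(cv2.approxPolyDP(k.astype(np.float32),1.2,True)[:,0].round(1).tolist())
print("can",tri(T,(279.5,100),S,(387,234)))
for z in(0,):print(plane(T,(284,195),0))
from rig import robot
s=robot.sense();print(s["time"],R.from_quat(s["eef_rot"]).as_matrix().round(3))
E
```

```text
[[165.60000610351562, 155.89999389648438], [174.89999389648438, 166.39999389648438], [162.89999389648438, 177.10000610351562], [155.10000610351562, 173.39999389648438], [153.10000610351562, 166.60000610351562]]
[[491.8999938964844, 196.60000610351562], [484.8999938964844, 206.89999389648438], [479.6000061035156, 224.39999389648438], [496.6000061035156, 231.89999389648438], [503.8999938964844, 219.60000610351562], [489.3999938964844, 213.39999389648438], [494.1000061035156, 198.60000610351562]]
can (array([746.97873549,   4.59718807, 142.64386921]), np.float64(1.934704510762671))
[[532.77175006  -1.24260704   0.        ]]
0.2 [[-0.     0.347 -0.938]
 [ 0.001 -0.938 -0.347]
 [-1.    -0.001  0.   ]]
```

View pics/br_t.png

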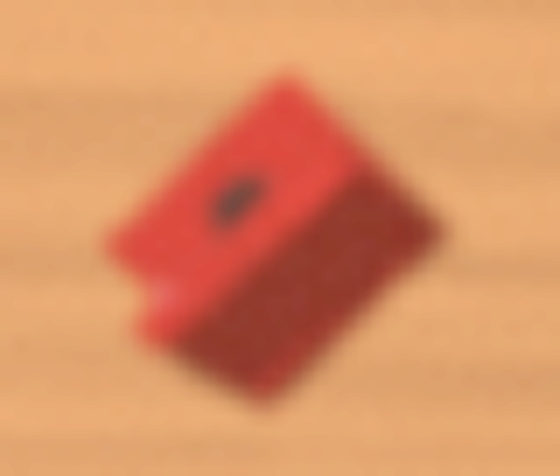

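View pics/br_s.png

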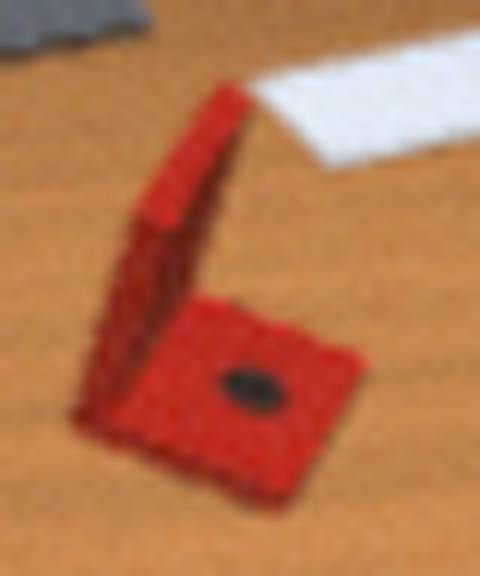

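```bash
python3 - <<'E'
from h import *; import pickle
a=pickle.load(open("c0.pkl","rb")); T,S=a["top"],a["scene"]
def f(n,uv,z):
    w=plane(T,uv,z); d=w[0]-w[1]; print(n,w[:,:2].round(1).tolist(),"len",np.linalg.norm(d).round(1),"mid",w.mean(0).round(1),"ang",np.degrees(np.arctan2(d[1],d[0])).round(1))
f("bottom",[(175.7,166.1),(163.5,177.9)],0)
f("legtop",[(170.6,161.6),(157.4,173.8)],60)
f("foot",[(165.1,154.9),(152.2,167)],8)
dt=np.array((145+236/14-.5,150+202/14-.5)); print("hole",plane(T,dt,8)[0].round(1))
ds=np.array((474+253/12-.5,190+388/12-.5));print("hole tri",tri(T,dt,S,ds))
# leg top outer corner far end in scene (216,85)/12 is outer, (250,100) inner; near: (138,215) outer,(172,228) inner
for u,s in (((170.6,161.6),(138,215)),((157.4,173.8),(216,86))):
  pass
print("legtop A tri",tri(T,(170.6,161.6),S,(474+137/12-.5,190+214/12-.5)))
print("legtop B tri",tri(T,(157.4,173.8),S,(474+216/12-.5,190+86/12-.5)))
for n,p,z,kind,box in (("collar",0,15,"grey",(228,205,260,238)),("bung",0,17,"brass",(318,152,338,174)),("tube",0,25,"blue",(386,208,422,240))):
    c,_=cen(blob(T,kind,box)); print(n,plane(T,c,z)[0].round(1))
k=blob(T,"blue",(386,208,422,240)); r=cv2.minAreaRect(k.astype(np.float32)); print(r)
# tube top corners in top view at z=50 from crop2 (x/4+300,y/4+135)
u=np.array([(363,348),(433,308),(467,362),(401,399)])/4+[300,135]-.4; w=plane(T,u,50);print(w.round(1))
# scene top rim corners
us=np.array([(113,174),(185,139),(235,182),(163,213)])/5+[190,160]-.4
for n in range(4): print([tri(T,u[n],S,us[m])[0].round(0).tolist() +[round(tri(T,u[n],S,us[m])[1],1)] for m in range(4)])
ws=plane(S,us,50);print(ws.round(1))
E
```

```text
bottom [[609.6, 296.5], [576.4, 328.0]] len 45.8 mid [593.  312.3   0. ] ang -43.5
legtop [[608.6, 290.7], [576.1, 323.0]] len 45.8 mid [592.4 306.8  60. ] ang -44.8
foot [[638.7, 324.2], [604.7, 357.2]] len 47.5 mid [621.7 340.7   8. ] ang -44.2
hole [613.5 333.    8. ]
hole tri (array([611.86753601, 328.56877693,   8.81265936]), np.float64(8.059793889642007))
legtop A tri (array([608.80916282, 290.29862866,  57.08461846]), np.float64(2.7515309941732413))
legtop B tri (array([575.77235276, 321.91494744,  59.22703431]), np.float64(2.650007011356214))
collar [460.  104.2  15. ]
bung [ 621.3 -119.4   17. ]
tube [ 457.2 -324.1   25. ]
((404.3005676269531, 223.03089904785156), (17.092466354370117, 17.83446502685547), 57.9946174621582)
[[ 458.7 -281.6   50. ]
 [ 485.3 -327.9   50. ]
 [ 450.2 -349.4   50. ]
 [ 425.8 -305.8   50. ]]
[[459.0, -318.0, 48.0, np.float64(69.9)], [457.0, -297.0, 67.0, np.float64(36.9)], [459.0, -289.0, 42.0, np.float64(10.7)], [460.0, -310.0, 24.0, np.float64(44.4)]]
[[483.0, -336.0, 71.0, np.float64(25.6)], [481.0, -315.0, 91.0, np.float64(5.5)], [485.0, -307.0, 69.0, np.float64(31.7)], [485.0, -328.0, 49.0, np.float64(0.0)]]
[[450.0, -352.0, 48.0, np.float64(3.3)], [450.0, -329.0, 71.0, np.float64(28.4)], [453.0, -321.0, 48.0, np.float64(56.0)], [453.0, -343.0, 27.0, np.float64(23.7)]]
[[427.0, -335.0, 25.0, np.float64(45.2)], [426.0, -313.0, 46.0, np.float64(11.6)], [428.0, -304.0, 21.0, np.float64(16.0)], [428.0, -326.0, 0.0, np.float64(18.2)]]
[[ 451.8 -352.9   50. ]
 [ 428.6 -317.9   50. ]
 [ 467.4 -293.2   50. ]
 [ 486.2 -327.9   50. ]]
```

```bash
cat > go.py <<'E'
import sys; from h import *; from rig import robot
# target x y z psi (deg)
s=robot.sense(); p=s["position"]; M=R.from_quat(s["eef_rot"]); 
x,y,z,ps=map(float,sys.argv[1:5]); q=np.degrees(s["q"]).round(0)
d=M.inv().apply(np.array([x,y,z])-p)/10
c,sn=np.cos(np.radians(ps)),np.sin(np.radians(ps))
G=R.from_matrix(np.array([[0,c,sn],[0,sn,-c],[-1,0,0]]))
G=R.from_matrix(np.c_[[0,0,-1],[c,sn,0],np.cross([0,0,-1],[c,sn,0])])
t=np.degrees((M.inv()*G).as_rotvec())
yv=M.apply([0,1,0])
print("t",round(s["time"],2),"p",p.round(1),"psi",np.degrees(np.arctan2(yv[1],yv[0])).round(1),"tilt",np.degrees(np.arccos(-M.apply([1,0,0])[2])).round(2),"w",round(s["width"],1),"F",s["contact_force"].round(1),"q1,q6",q[0],q[5])
print("shift cm",d.round(2),"turn",t.round(1))
E
python3 go.py 460 104.2 140 0
```

```text
t 0.2 p [ 217.  -585.7  230.8] psi -69.7 tilt 0.06 w 85.6 F [ 0.5 -0.9  0.1] q1,q6 -71.0 -1.0
shift cm [  9.14 -56.25 -46.75] turn [-69.7  -0.    0. ]
```

Request:
{"fn": "drive_tool", "kwargs": {
  "plan": [
    [[9.1,-56.2,-46.7],[-69.7,0,0],0],
    [[9.1,-56.2,-46.7],[-69.7,0,0],0],
    [[9.1,-56.2,-46.7],[-69.7,0,0],0],
    [[9.1,-56.2,-46.7],[-69.7,0,0],0],
    [[9.1,-56.2,-46.7],[-69.7,0,0],0],
    [[9.1,-56.2,-46.7],[-69.7,0,0],0],
    [[9.1,-56.2,-46.7],[-69.7,0,0],0],
    [[9.1,-56.2,-46.7],[-69.7,0,0],0],
    [[9.1,-56.2,-46.7],[-69.7,0,0],0],
    [[9.1,-56.2,-46.7],[-69.7,0,0],0]
  ]
}}

```text
time: 1.03
position: [354.6, -194.2, 179.8]
eef_rot: [0.499, 0.501, -0.498, 0.502]
contact_force: [0.4, -0.1, -0.6]
width: 85.3
```

```bash
python3 go.py 460 104.2 140 0
```

```text
t 1.03 p [ 354.6 -194.2  179.8] psi 0.4 tilt 0.03 w 85.3 F [ 0.4 -0.1 -0.6] q1,q6 -30.0 -31.0
shift cm [  3.98  10.72 -29.78] turn [ 0.4  0.  -0. ]
```

Request:
{"fn": "drive_tool", "kwargs": {
  "plan": [
    [[4,10.7,-29.8],[0,0,0],0],
    [[4,10.7,-29.8],[0,0,0],0],
    [[4,10.7,-29.8],[0,0,0],0],
    [[4,10.7,-29.8],[0,0,0],0],
    [[4,10.7,-29.8],[0,0,0],0],
    [[4,10.7,-29.8],[0,0,0],0],
    [[4,10.7,-29.8],[0,0,0],0],
    [[4,10.7,-29.8],[0,0,0],0],
    [[4,10.7,-29.8],[0,0,0],0],
    [[4,10.7,-29.8],[0,0,0],0]
  ]
}}

```text
time: 1.87
position: [461.3, 103.2, 139.5]
eef_rot: [0.499, 0.501, -0.499, 0.501]
contact_force: [-0.8, -0.1, 0.8]
width: 85.3
```

```bash
python3 go.py 460 104.2 -2 0; python3 - <<'E'
from h import *; from rig import robot; import pickle
a={n:robot.capture(n) for n in("scene","top")}; pickle.dump(a,open("c1.pkl","wb"))
t=a["top"]["image"][150:280,180:320,::-1]; s=a["scene"]["image"][100:230,320:460,::-1]
cv2.imwrite("pics/c1.png",np.hstack([cv2.resize(x,None,fx=2.8,fy=2.8,interpolation=cv2.INTER_CUBIC) for x in (t,s)]))
tcp=robot.sense()["position"]
print(proj(a["top"],tcp),proj(a["scene"],tcp))
E
```

```text
t 1.87 p [461.3 103.2 139.5] psi 0.2 tilt 0.03 w 85.3 F [-0.8 -0.1  0.8] q1,q6 11.0 11.0
shift cm [14.15 -0.12 -0.1 ] turn [0.2 0.  0. ]
[[236.79348975 216.33944032]] [[394.51031089 150.61275539]]
```

View pics/c1.png

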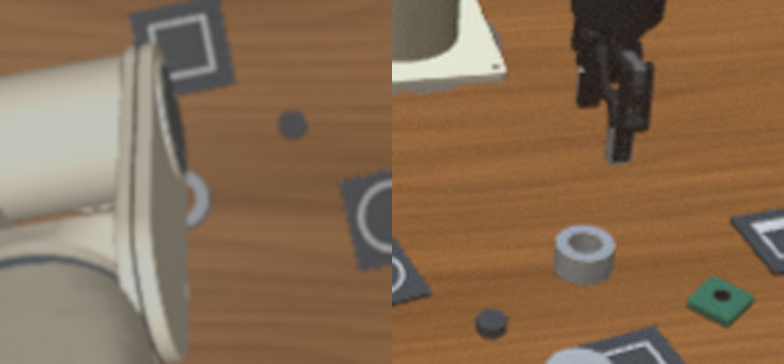

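Request:
{"fn": "drive_tool", "kwargs": {
  "plan": [
    [[4,-0.1,-0.1],[0.2,0,0],0],
    [[7.5,-0.1,-0.1],[0.2,0,0],0],
    [[10.5,-0.1,-0.1],[0.2,0,0],0],
    [[12.5,-0.1,-0.1],[0.2,0,0],0],
    [[13.5,-0.1,-0.1],[0.2,0,0],0],
    [[14,-0.1,-0.1],[0.2,0,0],0],
    [[14,-0.1,-0.1],[0.2,0,0],0.2],
    [[14,-0.1,-0.1],[0.2,0,0],1],
    [[14,-0.1,-0.1],[0.2,0,0],1],
    [[14,-0.1,-0.1],[0.2,0,0],1]
  ]
}}

```text
time: 2.8
position: [460.4, 102.8, 1.4]
eef_rot: [0.501, 0.499, -0.501, 0.5]
contact_force: [-2.6, -3.2, 6.3]
width: 53.9
```

```bash
python3 go.py 460 104.2 -2 90; python3 - <<'E'
from h import *; from rig import robot; import pickle
a={n:robot.capture(n) for n in("scene",)}
s=a["scene"]["image"][130:230,340:440,::-1]
cv2.imwrite("pics/c2.png",cv2.resize(s,None,fx=5,fy=5,interpolation=cv2.INTER_CUBIC))
E
```

```text
t 2.8 p [460.4 102.8   1.4] psi -0.2 tilt 0.04 w 53.9 F [-2.6 -3.2  6.3] q1,q6 11.0 11.0
shift cm [ 0.34 -0.04 -0.14] turn [-90.2   0.   -0. ]
```

View pics/c2.png

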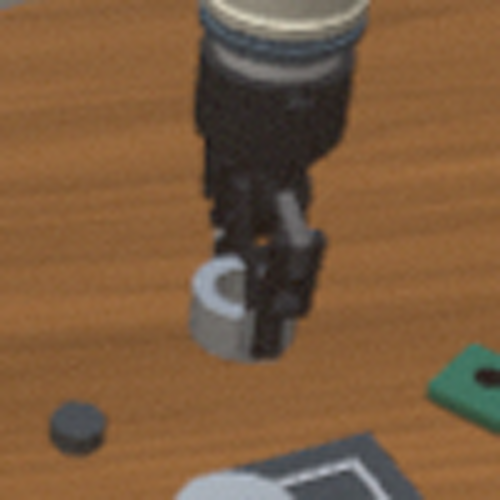

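```bash
python3 - <<'E'
from h import *; from rig import robot
c=robot.capture("scene"); k=blob(c,"grey",(372,175,405,205))
for y in (94,97,100,103):
  u=proj(c,[[489,y,10],[460,y,15],[460-19.8,y-19.8,15],[460+19.8,y+19.8,15]]); print(y,((u-[340,130])*5).round(0).tolist())
E
```

```text
94 [[248.0, 344.0], [234.0, 302.0], [188.0, 283.0], [281.0, 322.0]]
97 [[254.0, 344.0], [239.0, 302.0], [193.0, 283.0], [287.0, 322.0]]
100 [[259.0, 343.0], [245.0, 301.0], [199.0, 282.0], [292.0, 321.0]]
103 [[265.0, 343.0], [251.0, 301.0], [204.0, 282.0], [298.0, 321.0]]
```

Request:
{"fn": "drive_tool", "kwargs": {
  "plan": [
    [[0,0,0],[0,0,0],0],
    [[0,0,0],[0,0,0],0],
    [[0,0,0],[0,0,0],0],
    [[0,0,0.4],[-7,0,0],0],
    [[0,0,0.4],[-14,0,0],0],
    [[0,0,0.4],[-21,0,0],0],
    [[0,0,0.4],[-28,0,0],0],
    [[0,0,0.4],[-35,0,0],0],
    [[0,0,0.4],[-42,0,0],0],
    [[0,0,0.4],[-49,0,0],0]
  ]
}}

```text
time: 3.73
position: [460.7, 99.1, 0.1]
eef_rot: [0.247, 0.662, -0.246, 0.663]
contact_force: [0.9, 0.1, -0.6]
width: 85.0
```

Request:
{"fn": "drive_tool", "kwargs": {
  "plan": [
    [[0,0,0],[-7,0,0],0],
    [[0,0,0],[-14,0,0],0],
    [[0,0,0],[-21,0,0],0],
    [[0,0,0],[-28,0,0],0],
    [[0,0,0],[-35,0,0],0],
    [[0,0,0],[-41,0,0],0],
    [[0,0,0],[-41,0,0],0.3],
    [[0,0,0],[-41,0,0],1],
    [[0,0,0],[-41,0,0],1],
    [[0,0,0],[-41,0,0],1]
  ]
}}

```text
time: 4.57
position: [460.7, 99.3, 0.6]
eef_rot: [0.002, 0.707, -0.002, 0.707]
contact_force: [-2.6, 1.4, 10.6]
width: 55.2
```

```bash
python3 go.py 460 99 100 90; python3 - <<'E'
from h import *; from rig import robot; import pickle
a={n:robot.capture(n) for n in("scene",)}
s=a["scene"]["image"][130:230,340:440,::-1]
cv2.imwrite("pics/c3.png",cv2.resize(s,None,fx=5,fy=5,interpolation=cv2.INTER_CUBIC))
E
```

```text
t 4.57 p [460.7  99.3   0.6] psi 89.6 tilt 0.06 w 55.2 F [-2.6  1.4 10.6] q1,q6 11.0 -79.0
shift cm [-9.94 -0.03 -0.06] turn [-0.4  0.1 -0. ]
```

View pics/c3.png

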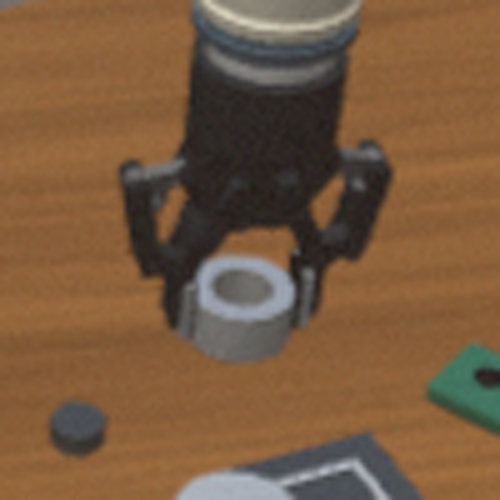

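Request:
{"fn": "drive_tool", "kwargs": {
  "plan": [
    [[-2,0,0],[0,0,0],1],
    [[-4.5,-1,0],[0,0,0],1],
    [[-6,-4,-0.3],[0,0,0],1],
    [[-6,-8,-0.6],[0,0,0],1],
    [[-6,-12,-1],[0,0,0],1],
    [[-6,-16,-1.3],[0,0,0],1],
    [[-6,-19,-1.3],[0,0,0],1],
    [[-6,-20.5,-1.3],[-0.4,0,0],1],
    [[-6,-20.5,-1.3],[-0.4,0,0],1],
    [[-6,-20.5,-1.3],[-0.4,0,0],1]
  ]
}}

```text
time: 5.45
position: [446.2, -106.5, 59.6]
eef_rot: [0.0, 0.707, -0.0, 0.707]
contact_force: [0.2, 0.0, -4.4]
width: 54.9
```

```bash
python3 go.py 447.2 -105.6 7.5 90; python3 - <<'E'
from h import *; from rig import robot; import pickle
a={n:robot.capture(n) for n in("scene",)}
s=a["scene"]["image"][120:220,260:360,::-1]
cv2.imwrite("pics/c4.png",cv2.resize(s,None,fx=5,fy=5,interpolation=cv2.INTER_CUBIC))
E
```

```text
t 5.45 p [ 446.2 -106.5   59.6] psi 90.0 tilt 0.04 w 54.9 F [ 0.2  0.  -4.4] q1,q6 -15.0 -105.0
shift cm [5.21 0.09 0.1 ] turn [-0. -0. -0.]
```

View pics/c4.png

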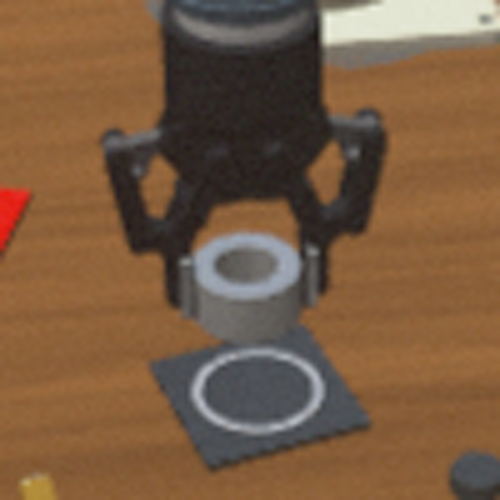

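Request:
{"fn": "drive_tool", "kwargs": {
  "plan": [
    [[2.5,0.1,0.1],[0,0,0],1],
    [[4,0.1,0.1],[0,0,0],1],
    [[4.6,0.1,0.1],[0,0,0],1],
    [[5,0.1,0.1],[0,0,0],1],
    [[5,0.1,0.1],[0,0,0],1],
    [[5,0.1,0.1],[0,0,0],1],
    [[5,0.1,0.1],[0,0,0],1],
    [[5,0.1,0.1],[0,0,0],1],
    [[5,0.1,0.1],[0,0,0],1],
    [[5,0.1,0.1],[0,0,0],1]
  ]
}}

```text
time: 6.33
position: [448.0, -105.1, 10.3]
eef_rot: [-0.001, 0.707, 0.001, 0.707]
contact_force: [-0.1, 0.3, -4.2]
width: 54.9
```

```bash
cat > snap.py <<'E'
import sys; from h import *; from rig import robot; import pickle
n,u0,v0,u1,v1,f=sys.argv[1:7]; u0,v0,u1,v1=map(int,(u0,v0,u1,v1)); c=robot.capture(sys.argv[7]); pickle.dump(c,open(f"{n}.pkl","wb"))
cv2.imwrite(f"pics/{n}.png",cv2.resize(c["image"][v0:v1,u0:u1,::-1],None,fx=float(f),fy=float(f),interpolation=cv2.INTER_CUBIC))
E
python3 go.py 447.2 -105.6 7.5 90; python3 snap.py c5 270 150 350 230 7 scene
```

```text
t 6.33 p [ 448.  -105.1   10.3] psi 90.2 tilt 0.05 w 54.9 F [-0.1  0.3 -4.2] q1,q6 -15.0 -105.0
shift cm [ 0.28 -0.05 -0.08] turn [0.2 0.  0. ]
```

View pics/c5.png

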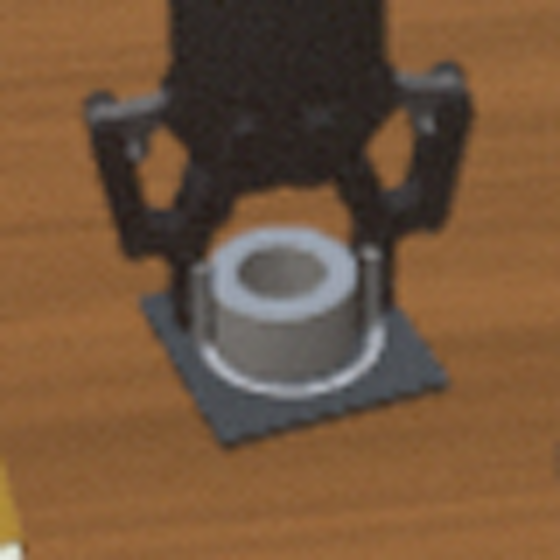

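```bash
python3 - <<'E'
from h import *; import pickle
c=pickle.load(open("c5.pkl","rb"))
u0,v0,u1,v1=290,175,330,208; f=6
im=cv2.resize(c["image"][v0:v1,u0:u1],None,fx=f,fy=f,interpolation=cv2.INTER_CUBIC); g=cv2.cvtColor(im,cv2.COLOR_RGB2GRAY)
for th in (125,135,145,150):
    m=((g>th)).astype(np.uint8)
    cs,_=cv2.findContours(m[:130],cv2.RETR_CCOMP,cv2.CHAIN_APPROX_NONE)
    k=max(cs,key=cv2.contourArea); e=cv2.fitEllipse(k); p=(np.array(e[0])+.5)/f-.5+[u0,v0]
    print(th,e[1],p,plane(c,p,39.7)[0].round(1))
# bore hole from hand: ellipse left 237 right 328 top 246 bottom 300 (x7)
p=np.array([(237+328)/2,(246+299)/2])/7+[270,150]-.4; print(p,plane(c,p,39.7)[0].round(1))
p=np.array([(213+358)/2,(226+323)/2])/7+[270,150]-.4; print(p,plane(c,p,39.7)[0].round(1))
E
```

```text
125 (82.41883850097656, 124.30677795410156) [309.73403295 188.51725769] [ 452.1 -109.2   39.7]
135 (79.18575286865234, 121.86163330078125) [309.76340612 188.53840892] [ 452.2 -109.2   39.7]
145 (75.64881896972656, 119.24376678466797) [309.79611715 188.555439  ] [ 452.3 -109.1   39.7]
150 (73.47587585449219, 117.7706069946289) [309.81255849 188.55044174] [ 452.3 -109.1   39.7]
[309.95714286 188.52857143] [ 452.2 -108.7   39.7]
[310.38571429 188.81428571] [ 453.6 -107.8   39.7]
```

Request:
{"fn": "drive_tool", "kwargs": {
  "plan": [
    [[0,0.2,-0.1],[0,0,0],1],
    [[0,0.4,-0.25],[0,0,0],1],
    [[0,0.4,-0.25],[0,0,0],1],
    [[0,0.4,-0.25],[0,0,0],1],
    [[0,0.4,-0.25],[0,0,0],1],
    [[0,0.4,-0.25],[0,0,0],1],
    [[0,0.4,-0.25],[0,0,0],1],
    [[0,0.4,-0.25],[0,0,0],1],
    [[0,0.4,-0.25],[0,0,0],1],
    [[0,0.4,-0.25],[0,0,0],1]
  ]
}}

```text
time: 7.22
position: [445.1, -101.0, 9.8]
eef_rot: [-0.001, 0.707, 0.001, 0.707]
contact_force: [-0.3, -0.0, -3.4]
width: 54.6
```

```bash
python3 go.py 445.6 -101.2 7 90; python3 snap.py c6 270 150 350 230 7 scene; python3 snap.py c6t 270 180 370 280 5 top
```

```text
t 7.22 p [ 445.1 -101.     9.8] psi 90.2 tilt 0.0 w 54.6 F [-0.3 -0.  -3.4] q1,q6 -14.0 -105.0
shift cm [ 0.28 -0.02  0.05] turn [ 0.2 -0.  -0. ]
```

View pics/c6.png

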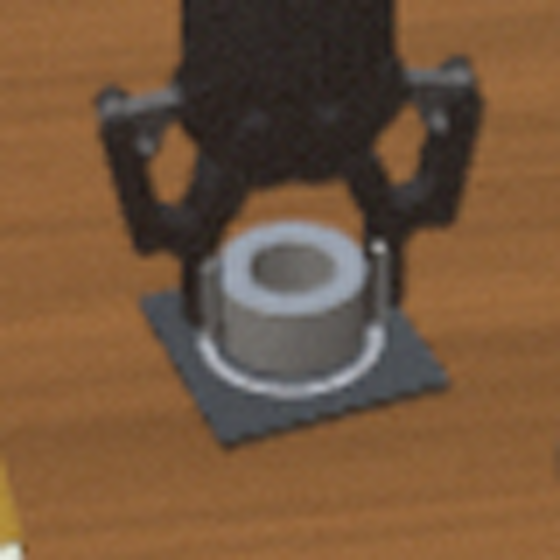

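View pics/c6t.png

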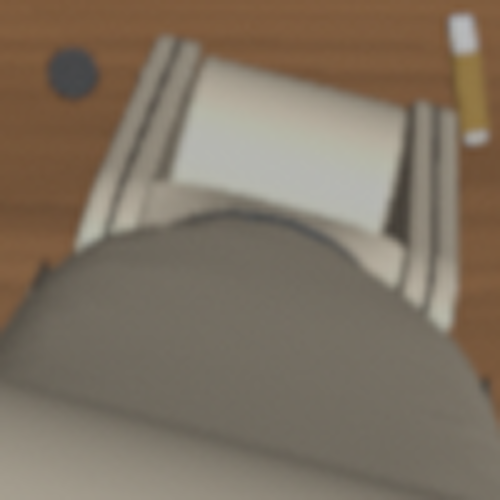

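Request:
{"fn": "drive_tool", "kwargs": {
  "plan": [
    [[0.1,0,0.05],[0,0,0],1],
    [[0.2,0,0.05],[0,0,0],1],
    [[0.3,0,0.05],[0,0,0],1],
    [[0.35,0,0.05],[0,0,0],1],
    [[0.35,0,0.05],[0,0,0],1],
    [[0.35,0,0.05],[0,0,0],1],
    [[0.35,0,0.05],[0,0,0],1],
    [[0.35,0,0.05],[0,0,0],1],
    [[0.35,0,0.05],[0,0,0],1],
    [[0.35,0,0.05],[0,0,0],1]
  ]
}}

```text
time: 8.15
position: [445.7, -101.0, 6.7]
eef_rot: [-0.001, 0.707, 0.001, 0.707]
contact_force: [-2.3, 0.5, 5.3]
width: 54.8
```

```bash
python3 go.py 445.6 -101.2 7 90
```

```text
t 8.15 p [ 445.7 -101.     6.7] psi 90.2 tilt 0.01 w 54.8 F [-2.3  0.5  5.3] q1,q6 -14.0 -104.0
shift cm [-0.03 -0.02 -0.01] turn [0.2 0.  0. ]
```

Request:
{"fn": "drive_tool", "kwargs": {
  "plan": [
    [[0,0,0],[0,0,0],0.3],
    [[0,0,0],[0,0,0],0],
    [[0,0,0],[0,0,0],0],
    [[0,0,0],[0,0,0],0],
    [[-2,0,0],[0,0,0],0],
    [[-5,0,0],[0,0,0],0],
    [[-9,0,0],[0,0,0],0],
    [[-12,0,2],[0,0,0],0],
    [[-14,0,6],[0,0,0],0],
    [[-14,-2,10],[0,0,0],0]
  ]
}}

```text
time: 8.98
position: [543.3, -117.1, 150.9]
eef_rot: [-0.002, 0.705, 0.002, 0.709]
contact_force: [1.8, -0.6, -0.1]
width: 85.4
```

```bash
python3 go.py 621 -119.4 100 90; python3 snap.py c7 280 150 360 230 7 scene; python3 snap.py c7t 270 130 370 280 4 top
```

```text
t 8.98 p [ 543.3 -117.1  150.9] psi 90.3 tilt 0.34 w 85.4 F [ 1.8 -0.6 -0.1] q1,q6 -13.0 -104.0
shift cm [ 5.13 -0.27  7.74] turn [0.3 0.3 0. ]
```

View pics/c7t.png

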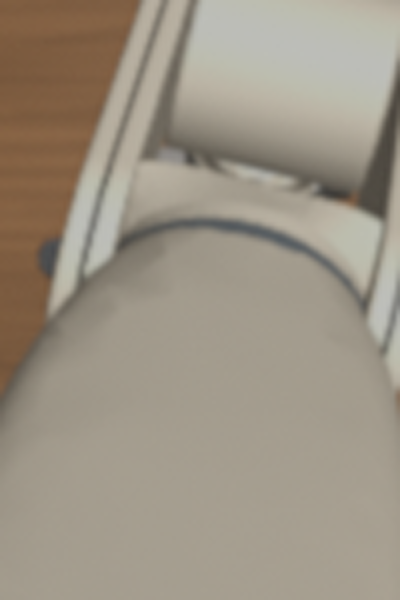

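Request:
{"fn": "drive_tool", "kwargs": {
  "plan": [
    [[0,4,0],[0,0,0],0],
    [[0,8,0],[0,0,0],0],
    [[0,12,0],[0,0,0],0],
    [[0,16,0],[0,0,0],0],
    [[0,20,0],[0,0,0],0],
    [[0,24,0],[0,0,0],0],
    [[0,28,0],[0,0,0],0],
    [[0,31,0],[0,0,0],0],
    [[0,31,0],[0,0,0],0],
    [[0,31,0],[0,0,0],0]
  ]
}}

```text
time: 9.92
position: [538.9, 193.2, 145.7]
eef_rot: [-0.003, 0.707, 0.002, 0.707]
contact_force: [-0.3, 0.9, -0.1]
width: 85.0
```

```bash
python3 go.py 621 -119.4 100 90; python3 snap.py c8 280 150 360 230 7 scene; python3 snap.py c8t 285 190 360 265 8 top
```

```text
t 9.92 p [538.9 193.2 145.7] psi 90.4 tilt 0.04 w 85.0 F [-0.3  0.9 -0.1] q1,q6 19.0 -72.0
shift cm [  4.58 -31.32   7.99] turn [ 0.4 -0.   0. ]
```

View pics/c8t.png

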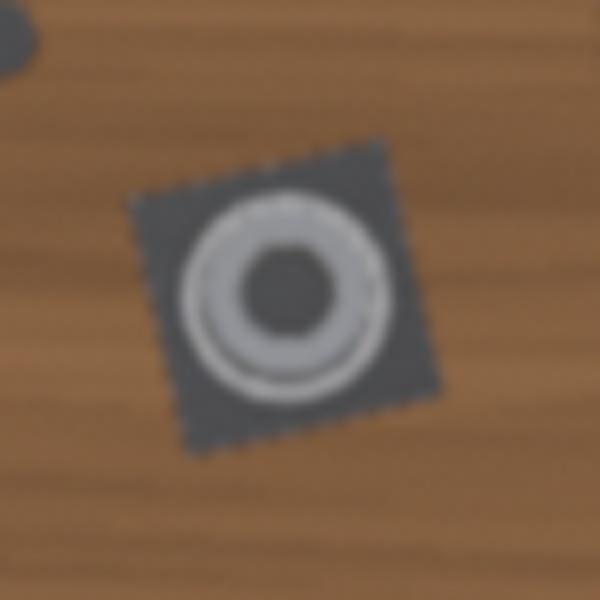

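View pics/c8.png

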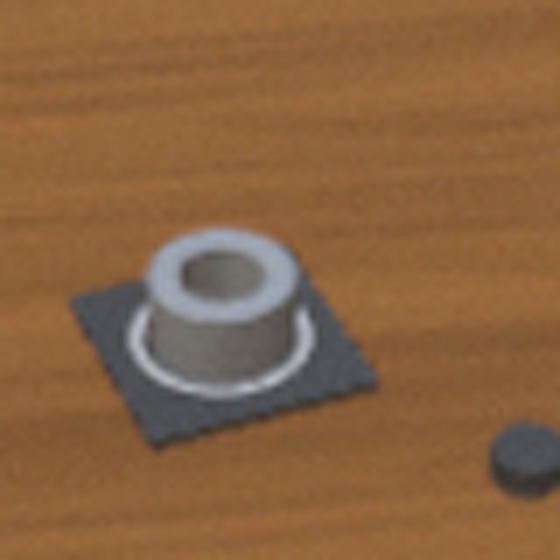

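```bash
python3 - <<'E'
from h import *; import pickle
c=pickle.load(open("c8t.pkl","rb"))
u0,v0,u1,v1=285,190,360,265; f=8
im=cv2.resize(c["image"][v0:v1,u0:u1],None,fx=f,fy=f,interpolation=cv2.INTER_CUBIC); g=cv2.cvtColor(im,cv2.COLOR_RGB2GRAY)
P=lambda e:(np.array(e)+.5)/f-.5+[u0,v0]
# bore: dark blob containing (289,290)
for th in (100,110,120):
    m=(g<th).astype(np.uint8); n,l,st,ce=cv2.connectedComponentsWithStats(m); i=l[290,289]; p=P(ce[i]); print("bore",st[i,4],p, plane(c,p,36)[0].round(1))
k=blob(c,"white",(298,205,344,250)); print("outline",plane(c,cen(k)[0],6)[0].round(1))
o=cen(blob(c,"dark",(298,205,344,250)))[0]; print("plate",plane(c,o,6)[0].round(1))
s=pickle.load(open("c8.pkl","rb"))
p=(np.array([222,275])+.5)/7-.5+[280,150]; print("scene bore",plane(s,p,36)[0].round(1))
p=(np.array([222,339])+.5)/7-.5+[280,150]; print("scene ring",plane(s,p,6)[0].round(1))
E
```

```text
bore 6170 [320.51849676 225.96235818] [ 446.6 -100.4   36. ]
bore 6847 [320.49513473 225.94976815] [ 446.6 -100.3   36. ]
bore 7589 [320.47569673 225.94011892] [ 446.7 -100.3   36. ]
outline [ 446.5 -100.7    6. ]
plate [ 446.6 -100.5    6. ]
scene bore [ 449.4 -104.9   36. ]
scene ring [ 449.8 -105.4    6. ]
```

Request:
{"fn": "drive_tool", "kwargs": {
  "plan": [
    [[0,-4,0.5],[0,0,0],0],
    [[0,-8,1],[0,0,0],0],
    [[0,-12,2],[0,0,0],0],
    [[1,-16,3.5],[0,0,0],0],
    [[2,-20,5],[0,0,0],0],
    [[3,-24,6.5],[0,0,0],0],
    [[4,-28,8],[0,0,0],0],
    [[4.5,-31.3,8.1],[0.4,0,0],0],
    [[4.5,-31.3,8.1],[0.4,0,0],0],
    [[4.5,-31.3,8.1],[0.4,0,0],0]
  ]
}}

```text
time: 10.85
position: [620.5, -124.8, 100.3]
eef_rot: [0.003, 0.708, -0.003, 0.707]
contact_force: [-0.9, -0.4, -0.1]
width: 85.0
```

```bash
python3 go.py 620.4 -120 2 90
```

```text
t 10.85 p [ 620.5 -124.8  100.3] psi 89.5 tilt 0.09 w 85.0 F [-0.9 -0.4 -0.1] q1,q6 -12.0 -102.0
shift cm [ 9.83  0.48 -0.  ] turn [-0.5 -0.1 -0. ]
```

Request:
{"fn": "drive_tool", "kwargs": {
  "plan": [
    [[0,0.4,0],[-0.5,0,0],0],
    [[0,0.4,0],[-0.5,0,0],0],
    [[2,0.4,0],[-0.5,0,0],0],
    [[4.5,0.4,0],[-0.5,0,0],0],
    [[6.5,0.4,0],[-0.5,0,0],0],
    [[8,0.4,0],[-0.5,0,0],0],
    [[9,0.4,0],[-0.5,0,0],0],
    [[9.6,0.4,0],[-0.5,0,0],0],
    [[9.6,0.4,0],[-0.5,0,0],0],
    [[9.6,0.4,0],[-0.5,0,0],0]
  ]
}}

```text
time: 11.68
position: [622.2, -116.7, 5.6]
eef_rot: [-0.002, 0.707, 0.002, 0.707]
contact_force: [-0.7, -0.5, 0.3]
width: 85.8
```

```bash
python3 go.py 620.4 -120 2 90; python3 snap.py b1 270 190 370 270 6 scene
```

```text
t 11.68 p [ 622.2 -116.7    5.6] psi 90.4 tilt 0.03 w 85.8 F [-0.7 -0.5  0.3] q1,q6 -12.0 -102.0
shift cm [ 0.36 -0.33 -0.18] turn [0.4 0.  0. ]
```

View pics/b1.png

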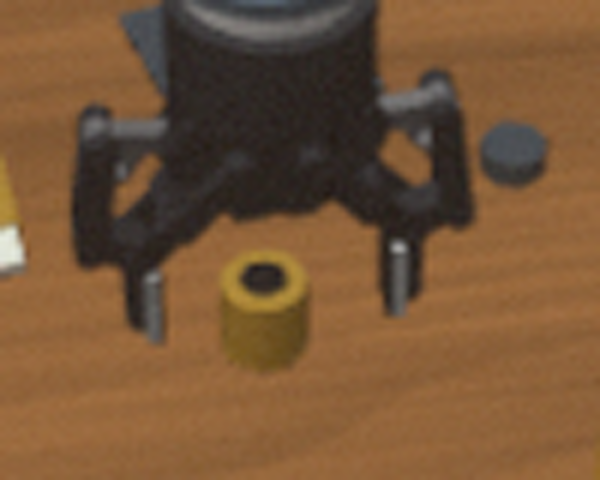

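Request:
{"fn": "drive_tool", "kwargs": {
  "plan": [
    [[0.2,-0.3,-0.2],[0.4,0,0],0],
    [[0.3,-0.3,-0.2],[0.4,0,0],0],
    [[0.35,-0.3,-0.2],[0.4,0,0],0],
    [[0.35,-0.3,-0.2],[0.4,0,0],0.2],
    [[0.35,-0.3,-0.2],[0.4,0,0],0.5],
    [[0.35,-0.3,-0.2],[0.4,0,0],1],
    [[0.35,-0.3,-0.2],[0.4,0,0],1],
    [[0.35,-0.3,-0.2],[0.4,0,0],1],
    [[0.35,-0.3,-0.2],[0.4,0,0],1],
    [[0.35,-0.3,-0.2],[0.4,0,0],1]
  ]
}}

```text
time: 12.57
position: [619.9, -119.9, 2.0]
eef_rot: [0.0, 0.707, -0.0, 0.707]
contact_force: [0.1, 0.6, 5.2]
width: 32.2
```

```bash
python3 go.py 604.9 -313.7 60 90; python3 snap.py b2 270 190 370 270 6 scene
```

```text
t 12.57 p [ 619.9 -119.9    2. ] psi 89.9 tilt 0.02 w 32.2 F [0.1 0.6 5.2] q1,q6 -12.0 -102.0
shift cm [ -5.8  -19.38  -1.48] turn [-0.1  0.  -0. ]
```

View pics/b2.png

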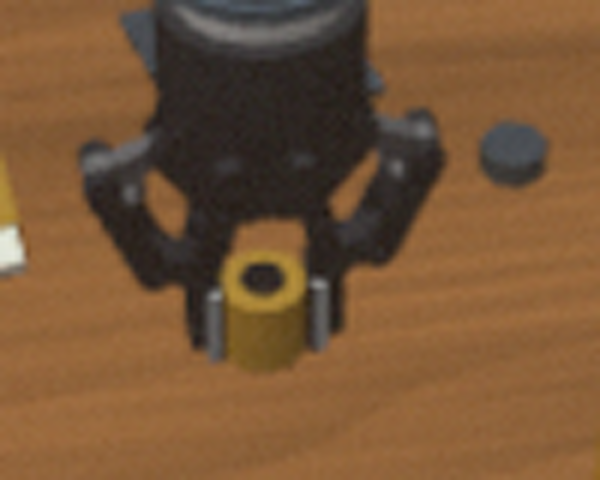

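Request:
{"fn": "drive_tool", "kwargs": {
  "plan": [
    [[-2,0,0],[0,0,0],1],
    [[-4.5,-1,0],[0,0,0],1],
    [[-5.5,-4,-0.3],[0,0,0],1],
    [[-5.5,-8,-0.6],[0,0,0],1],
    [[-5.5,-12,-1],[0,0,0],1],
    [[-5.5,-15.5,-1.5],[0,0,0],1],
    [[-5.5,-18,-1.5],[0,0,0],1],
    [[-5.5,-19.4,-1.5],[0,0,0],1],
    [[-5.5,-19.4,-1.5],[0,0,0],1],
    [[-5.5,-19.4,-1.5],[0,0,0],1]
  ]
}}

```text
time: 13.45
position: [604.0, -313.9, 56.0]
eef_rot: [0.001, 0.707, -0.001, 0.707]
contact_force: [-0.1, -0.1, -1.0]
width: 32.2
```

```bash
python3 go.py 604.4 -313.7 11 90
```

```text
t 13.45 p [ 604.  -313.9   56. ] psi 89.9 tilt 0.07 w 32.2 F [-0.1 -0.1 -1. ] q1,q6 -28.0 -118.0
shift cm [4.5  0.01 0.04] turn [-0.1 -0.  -0. ]
```

Request:
{"fn": "drive_tool", "kwargs": {
  "plan": [
    [[1.5,0,0],[0,0,0],1],
    [[3,0,0],[0,0,0],1],
    [[4,0,0],[0,0,0],1],
    [[4.4,0,0],[0,0,0],1],
    [[4.4,0,0],[0,0,0],1],
    [[4.4,0,0],[0,0,0],1],
    [[4.4,0,0],[0,0,0],1],
    [[4.4,0,0],[0,0,0],1],
    [[4.4,0,0],[0,0,0],1],
    [[4.4,0,0],[0,0,0],1]
  ]
}}

```text
time: 14.28
position: [604.8, -314.2, 13.3]
eef_rot: [0.0, 0.707, -0.001, 0.707]
contact_force: [0.0, -0.6, -1.4]
width: 32.0
```

```bash
python3 go.py 604.4 -313.7 8 90; python3 snap.py b3 180 190 280 290 6 scene
```

```text
t 14.28 p [ 604.8 -314.2   13.3] psi 89.9 tilt 0.06 w 32.0 F [ 0.  -0.6 -1.4] q1,q6 -28.0 -118.0
shift cm [ 0.53  0.05 -0.04] turn [-0.1  0.1  0. ]
```

View pics/b3.png

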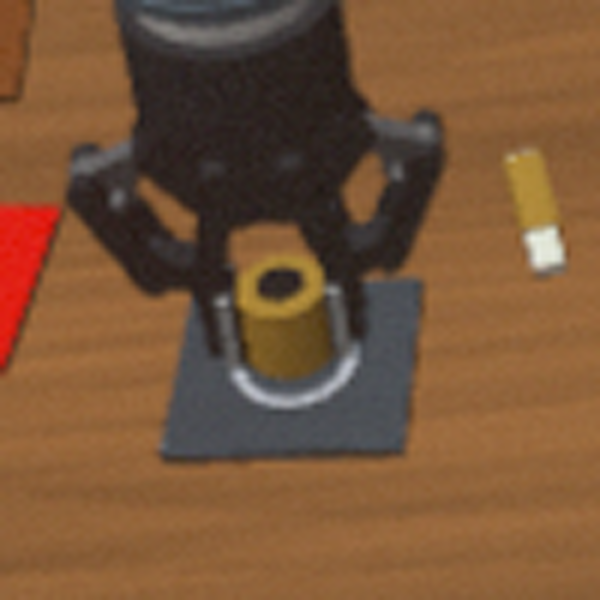

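```bash
python3 - <<'E'
from h import *; import pickle
c=pickle.load(open("b3.pkl","rb"))
P=lambda x,y:(np.array([x,y])+.5)/6-.5+[180,190]
print("bung top",plane(c,P(282,284),45.3)[0].round(1))
print("rim L,R",plane(c,P(236,290),45.3)[0].round(1),plane(c,P(328,285),45.3)[0].round(1))
print("ring LR?",(np.array(proj(c,[[606.4,-317.4,6]]))-[180,190])*6)
print("bung bottom proj if at arm",((proj(c,[[604.8,-314.2,11.3],[604.8,-314.2,45.3],[604.8,-314.2,6]])-[180,190])*6).round(0))
E
```

```text
bung top [ 604.6 -316.8   45.3]
rim L,R [ 605.2 -333.7   45.3] [ 607.7 -299.9   45.3]
ring LR? [[291.52454637 359.31172167]]
bung bottom proj if at arm [[298. 346.]
 [287. 281.]
 [300. 355.]]
```

Request:
{"fn": "drive_tool", "kwargs": {
  "plan": [
    [[0.2,0.05,0],[0,0,0],1],
    [[0.4,0.05,0],[0,0,0],1],
    [[0.5,0.05,0],[0,0,0],1],
    [[0.6,0.05,0],[0,0,0],1],
    [[0.6,0.05,0],[0,0,0],1],
    [[0.6,0.05,0],[0,0,0],1],
    [[0.6,0.05,0],[0,0,0],1],
    [[0.6,0.05,0],[0,0,0],1],
    [[0.6,0.05,0],[0,0,0],1],
    [[0.6,0.05,0],[0,0,0],1]
  ]
}}

```text
time: 15.17
position: [604.5, -313.4, 8.0]
eef_rot: [0.0, 0.707, -0.0, 0.707]
contact_force: [-3.4, 2.2, 10.5]
width: 32.3
```

```bash
python3 go.py 604.4 -313.7 8 90
```

```text
t 15.17 p [ 604.5 -313.4    8. ] psi 89.9 tilt 0.01 w 32.3 F [-3.4  2.2 10.5] q1,q6 -28.0 -118.0
shift cm [ 0.   -0.03 -0.01] turn [-0.1 -0.  -0. ]
```

Request:
{"fn": "drive_tool", "kwargs": {
  "plan": [
    [[0,0,0],[0,0,0],0.3],
    [[0,0,0],[0,0,0],0],
    [[0,0,0],[0,0,0],0],
    [[0,0,0],[0,0,0],0],
    [[-1.5,0,0],[0,0,0],0],
    [[-4,0,0],[0,0,0],0],
    [[-8,0,0],[0,0,0],0],
    [[-11,0,-2],[7,0,0],0],
    [[-12,0,-5],[14,0,0],0],
    [[-12,-0.5,-9],[21,0,0],0]
  ]
}}

```text
time: 16.0
position: [517.7, -319.3, 131.6]
eef_rot: [0.129, 0.692, -0.132, 0.698]
contact_force: [-0.4, -0.9, -0.0]
width: 85.4
```

```bash
python3 go.py 456.3 -324.7 100 32.5
```

```text
t 16.0 p [ 517.7 -319.3  131.6] psi 68.7 tilt 0.54 w 85.4 F [-0.4 -0.9 -0. ] q1,q6 -33.0 -102.0
shift cm [ 3.11 -2.73 -5.56] turn [36.2  0.5 -0.1]
```

Request:
{"fn": "drive_tool", "kwargs": {
  "plan": [
    [[1,-1,-2],[7,0,0],0],
    [[2,-2.7,-5],[14,0.4,0],0],
    [[3,-2.7,-5.5],[21,0.4,0],0],
    [[3,-2.7,-5.5],[28,0.4,0],0],
    [[3,-2.7,-5.5],[36,0.4,0],0],
    [[3,-2.7,-5.5],[36,0.4,0],0],
    [[3,-2.7,-5.5],[36,0.4,0],0],
    [[3,-2.7,-5.5],[36,0.4,0],0],
    [[3,-2.7,-5.5],[36,0.4,0],0],
    [[3,-2.7,-5.5],[36,0.4,0],0]
  ]
}}

```text
time: 16.83
position: [453.7, -323.7, 96.9]
eef_rot: [0.338, 0.624, -0.337, 0.619]
contact_force: [0.2, -0.1, 0.6]
width: 85.5
```

```bash
python3 go.py 456.3 -324.7 6 32.5; python3 snap.py t1 180 150 280 290 5 scene;python3 snap.py t1t 360 130 440 250 5 top
```

```text
t 16.83 p [ 453.7 -323.7   96.9] psi 33.0 tilt 0.38 w 85.5 F [ 0.2 -0.1  0.6] q1,q6 -37.0 -70.0
shift cm [9.09 0.18 0.28] turn [ 0.5 -0.4  0.1]
```

View pics/t1.png

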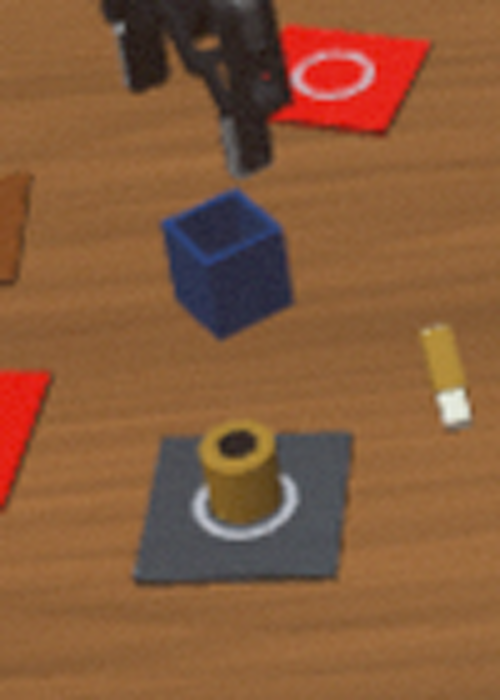

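View pics/t1t.png

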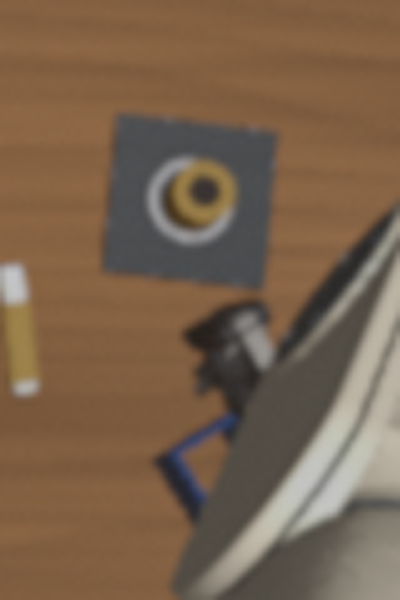

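```bash
python3 - <<'E'
from h import *; import pickle
c=pickle.load(open("t1t.pkl","rb")); s=pickle.load(open("t1.pkl","rb"))
P=lambda x,y:(np.array([x,y])+.5)/5-.5+[360,130]
Q=lambda x,y:(np.array([x,y])+.5)/5-.5+[180,150]
print("dot@40",plane(c,P(205,190),40)[0].round(1),"rim@40",plane(c,P(206,191),40)[0].round(1))
k=blob(c,"brass",(388,155,412,182)); print("bung hull@23",plane(c,cen(k)[0],23)[0].round(1),cen(k)[0])
k=blob(c,"dark",(376,148,420,192)); print("plate",plane(c,cen(k)[0],6)[0].round(1))
print("outline before 605.9 -313.1", "outline now by hand",plane(c,P(192,199.5),6)[0].round(1))
print("scene: bung top",plane(s,Q(239,446),40)[0].round(1),"ring",plane(s,Q(246,499),6)[0].round(1))
E
```

```text
dot@40 [ 604.2 -313.2   40. ] rim@40 [ 603.7 -313.7   40. ]
bung hull@23 [ 606.4 -315.6   23. ] [400.03907418 168.14868274]
plate [ 605.4 -312.7    6. ]
outline before 605.9 -313.1 outline now by hand [ 606.1 -313.8    6. ]
scene: bung top [ 605.3 -315.7   40. ] ring [ 604.9 -316.9    6. ]
```

```bash
python3 - <<'E'
from h import *; import pickle
c=pickle.load(open("t1t.pkl","rb")); s=pickle.load(open("t1.pkl","rb")); a=pickle.load(open("c0.pkl","rb"))
def dot(c,u,v,r,z,f=8):
    im=cv2.resize(c["image"][v-r:v+r,u-r:u+r],None,fx=f,fy=f,interpolation=cv2.INTER_CUBIC); g=cv2.cvtColor(im,cv2.COLOR_RGB2GRAY)
    for th in (70,80,90):
        n,l,st,ce=cv2.connectedComponentsWithStats((g<th).astype(np.uint8)); i=min(range(1,n),key=lambda i:np.linalg.norm(ce[i]-r*f) if st[i,4]>30 else 1e9)
        p=(ce[i]+.5)/f-.5+[u-r,v-r]; print(st[i,4]/f/f,p.round(2),plane(c,p,z)[0].round(1))
dot(c,401,168,5,40);print("scene");dot(s,228,239,5,40);print("c0");dot(a["top"],328,162,5,34);dot(a["scene"],314,236,5,34)
for b,cc in (((200,230,256,272),s),((376,148,420,192),c)):
  k=blob(cc,"dark",b); print(plane(cc,cen(k)[0],6)[0].round(1))
# inner hole of ring in c0 for both
E
```

```text
16.109375 [400.46 167.77] [ 603.8 -312.8   40. ]
20.828125 [400.45 167.74] [ 603.9 -312.8   40. ]
25.84375 [400.43 167.75] [ 603.8 -312.7   40. ]
scene
26.78125 [226.94 238.37] [ 603.8 -316.7   40. ]
30.171875 [226.96 238.37] [ 603.8 -316.7   40. ]
33.34375 [226.98 238.37] [ 603.8 -316.7   40. ]
c0
15.484375 [327.7  161.76] [ 619.1 -118.7   34. ]
20.15625 [327.67 161.74] [ 619.2 -118.6   34. ]
24.8125 [327.67 161.74] [ 619.2 -118.6   34. ]
26.328125 [313.42 235.88] [ 619.2 -123.3   34. ]
29.765625 [313.44 235.91] [ 619.4 -123.3   34. ]
33.234375 [313.45 235.95] [ 619.5 -123.3   34. ]
[ 610.6 -317.4    6. ]
[ 605.4 -312.7    6. ]
```

```bash
python3 go.py 605 -313.7 100 0
```

```text
t 16.93 p [ 453.6 -323.6   96.7] psi 33.0 tilt 0.39 w 85.4 F [-0.3 -1.  -0.1] q1,q6 -37.0 -70.0
shift cm [-0.4  13.24  7.41] turn [33.  -0.3  0.2]
```

Request:
{"fn": "drive_tool", "kwargs": {
  "plan": [
    [[-0.4,3,1.5],[7,0,0],0],
    [[-0.4,6.5,3.5],[14,0,0],0],
    [[-0.4,10,5.5],[21,0,0],0],
    [[-0.4,12.5,7],[28,-0.3,0.2],0],
    [[-0.4,13.2,7.4],[33,-0.3,0.2],0],
    [[-0.4,13.2,7.4],[33,-0.3,0.2],0],
    [[-0.4,13.2,7.4],[33,-0.3,0.2],0],
    [[-0.4,13.2,7.4],[33,-0.3,0.2],0],
    [[-0.4,13.2,7.4],[33,-0.3,0.2],0],
    [[-0.4,13.2,7.4],[33,-0.3,0.2],0]
  ]
}}

```text
time: 17.77
position: [603.5, -314.3, 100.0]
eef_rot: [-0.5, -0.5, 0.5, -0.499]
contact_force: [1.1, -0.0, -0.4]
width: 85.4
```

```bash
python3 go.py 605 -313.7 9 0
```

```text
t 17.77 p [ 603.5 -314.3  100. ] psi -0.0 tilt 0.08 w 85.4 F [ 1.1 -0.  -0.4] q1,q6 -29.0 -28.0
shift cm [ 9.1   0.16 -0.06] turn [-0.  -0.   0.1]
```

Request:
{"fn": "drive_tool", "kwargs": {
  "plan": [
    [[2.5,0.15,-0.05],[0,0,0],0],
    [[5,0.15,-0.05],[0,0,0],0],
    [[7,0.15,-0.05],[0,0,0],0],
    [[8.4,0.15,-0.05],[0,0,0],0],
    [[9,0.15,-0.05],[0,0,0],0],
    [[9,0.15,-0.05],[0,0,0],0],
    [[9,0.15,-0.05],[0,0,0],0],
    [[9,0.15,-0.05],[0,0,0],0],
    [[9,0.15,-0.05],[0,0,0],0],
    [[9,0.15,-0.05],[0,0,0],0]
  ]
}}

```text
time: 18.6
position: [606.7, -313.9, 11.1]
eef_rot: [0.5, 0.499, -0.5, 0.5]
contact_force: [0.5, 0.5, -0.5]
width: 85.3
```

```bash
python3 go.py 605 -313.7 9 0
```

```text
t 18.6 p [ 606.7 -313.9   11.1] psi -0.1 tilt 0.07 w 85.3 F [ 0.5  0.5 -0.5] q1,q6 -28.0 -28.0
shift cm [ 0.21 -0.17 -0.02] turn [-0.1  0.  -0.1]
```

Request:
{"fn": "drive_tool", "kwargs": {
  "plan": [
    [[0.2,-0.15,0],[0,0,0],0],
    [[0.2,-0.15,0],[0,0,0],0],
    [[0.2,-0.15,0],[0,0,0],0.2],
    [[0.2,-0.15,0],[0,0,0],0.4],
    [[0.2,-0.15,0],[0,0,0],0.5],
    [[0.2,-0.15,0],[0,0,0],0.6],
    [[0.2,-0.15,0],[0,0,0],0.7],
    [[0.2,-0.15,0],[0,0,0],1],
    [[0.2,-0.15,0],[0,0,0],1],
    [[0.2,-0.15,0],[0,0,0],1]
  ]
}}

```text
time: 19.43
position: [604.6, -313.6, 8.2]
eef_rot: [-0.5, -0.5, 0.5, -0.5]
contact_force: [-0.3, -0.2, 4.0]
width: 32.5
```

```bash
python3 go.py 605 -313.7 9 0
```

```text
t 19.43 p [ 604.6 -313.6    8.2] psi -0.1 tilt 0.02 w 32.5 F [-0.3 -0.2  4. ] q1,q6 -28.0 -28.0
shift cm [-0.08  0.04  0.01] turn [-0.1 -0.   0. ]
```

Request:
{"fn": "drive_tool", "kwargs": {
  "plan": [
    [[0,0,0],[0,0,0],0.3],
    [[0,0,0],[0,0,0],0],
    [[0,0,0],[0,0,0],0],
    [[0,0,0],[0,0,0],0],
    [[-1.5,0,0],[0,0,0],0],
    [[-4,0,0],[0,0,0],0],
    [[-8,0,0],[0,0,0],0],
    [[-10,-2,0],[-7,0,0],0],
    [[-10,-6,0],[-14,0,0],0],
    [[-10,-10,0.5],[-21,0,0],0]
  ]
}}

```text
time: 20.27
position: [505.6, -318.6, 111.0]
eef_rot: [0.399, 0.582, -0.398, 0.586]
contact_force: [-0.7, -1.4, -0.3]
width: 85.6
```

```bash
python3 go.py 456.3 -324.7 100 32.5
```

```text
t 20.27 p [ 505.6 -318.6  111. ] psi 21.4 tilt 0.28 w 85.6 F [-0.7 -1.4 -0.3] q1,q6 -33.0 -55.0
shift cm [ 1.08 -4.81 -1.23] turn [-11.1   0.2  -0.1]
```

Request:
{"fn": "drive_tool", "kwargs": {
  "plan": [
    [[1,-3,-0.8],[-7,0,0],0],
    [[1,-4.8,-1.3],[-11,0.2,0],0],
    [[1,-4.8,-1.3],[-11,0.2,0],0],
    [[1,-4.8,-1.3],[-11,0.2,0],0],
    [[1,-4.8,-1.3],[-11,0.2,0],0],
    [[1,-4.8,-1.3],[-11,0.2,0],0],
    [[1,-4.8,-1.3],[-11,0.2,0],0],
    [[1,-4.8,-1.3],[-11,0.2,0],0],
    [[1,-4.8,-1.3],[-11,0.2,0],0],
    [[1,-4.8,-1.3],[-11,0.2,0],0]
  ]
}}

```text
time: 21.1
position: [455.4, -323.3, 97.9]
eef_rot: [0.344, 0.62, -0.342, 0.617]
contact_force: [-0.1, 0.3, -0.3]
width: 85.5
```

```bash
python3 go.py 456.5 -323.5 6 32.5; python3 snap.py t2 190 150 270 230 7 scene;python3 snap.py t2t 370 140 450 250 5 top
```

```text
t 21.1 p [ 455.4 -323.3   97.9] psi 31.9 tilt 0.24 w 85.5 F [-0.1  0.3 -0.3] q1,q6 -37.0 -69.0
shift cm [9.19 0.09 0.12] turn [-0.6 -0.2 -0. ]
```

View pics/t2.png

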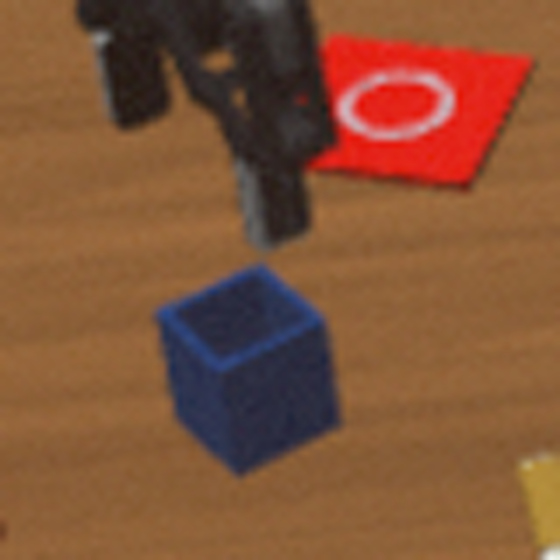

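View pics/t2t.png

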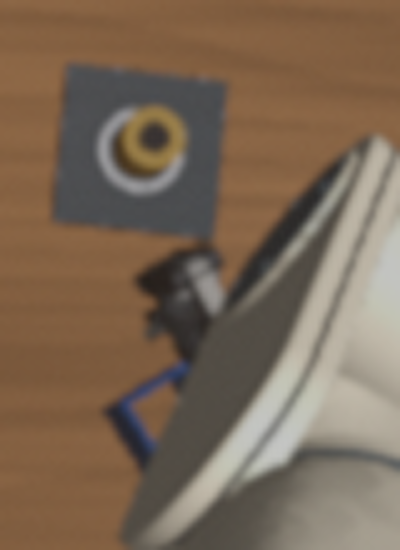

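```bash
python3 - <<'E'
from h import *; import pickle
c=pickle.load(open("t2t.pkl","rb")); s=pickle.load(open("t2.pkl","rb"))
def dot(c,u,v,r,z,f=8):
    im=cv2.resize(c["image"][v-r:v+r,u-r:u+r],None,fx=f,fy=f,interpolation=cv2.INTER_CUBIC); g=cv2.cvtColor(im,cv2.COLOR_RGB2GRAY)
    for th in (80,):
        n,l,st,ce=cv2.connectedComponentsWithStats((g<th).astype(np.uint8)); i=min(range(1,n),key=lambda i:np.linalg.norm(ce[i]-r*f) if st[i,4]>30 else 1e9)
        p=(ce[i]+.5)/f-.5+[u-r,v-r]; print(p.round(2),plane(c,p,z)[0].round(1))
dot(c,401,167,5,40); dot(s,227,238,5,40)
u=(np.array([(158,315),(262,267),(326,318),(222,366)])+.5)/7-.5+[190,150]; w=plane(s,u,50); print(w.round(1).tolist(),w.mean(0))
for i in range(4): d=w[(i+1)%4]-w[i]; print(np.linalg.norm(d).round(1),np.degrees(np.arctan2(d[1],d[0])).round(1))
E
```

```text
[400.4  166.94] [ 606.  -312.7   40. ]
[226.85 239.11] [ 606.1 -316.9   40. ]
[[452.5, -353.0, 50.0], [430.1, -316.9, 50.0], [463.2, -294.3, 50.0], [484.5, -330.1, 50.0]] [ 457.5817092 -323.5954352   50.       ]
42.5 121.8
40.1 34.3
41.7 -59.2
39.4 -144.4
```

Request:
{"fn": "drive_tool", "kwargs": {
  "plan": [
    [[2.5,0.15,0],[-0.6,0,0],0],
    [[5,0.15,0],[-0.6,0,0],0],
    [[7,0.15,0],[-0.6,0,0],0],
    [[8.4,0.15,0],[-0.6,0,0],0],
    [[9,0.15,0],[-0.6,0,0],0],
    [[9,0.15,0],[-0.6,0,0],0.2],
    [[9,0.15,0],[-0.6,0,0],0.4],
    [[9,0.15,0],[-0.6,0,0],1],
    [[9,0.15,0],[-0.6,0,0],1],
    [[9,0.15,0],[-0.6,0,0],1]
  ]
}}

```text
time: 22.03
position: [456.9, -323.0, 9.2]
eef_rot: [0.341, 0.62, -0.339, 0.62]
contact_force: [-1.4, 0.7, 4.9]
width: 43.2
```

```bash
python3 go.py 456.5 -322.5 6 32.5; python3 snap.py t3 190 150 270 230 7 scene
```

```text
t 22.03 p [ 456.9 -323.     9.2] psi 32.5 tilt 0.12 w 43.2 F [-1.4  0.7  4.9] q1,q6 -37.0 -69.0
shift cm [ 0.32 -0.01 -0.06] turn [ 0.  -0.1 -0.1]
```

View pics/t3.png

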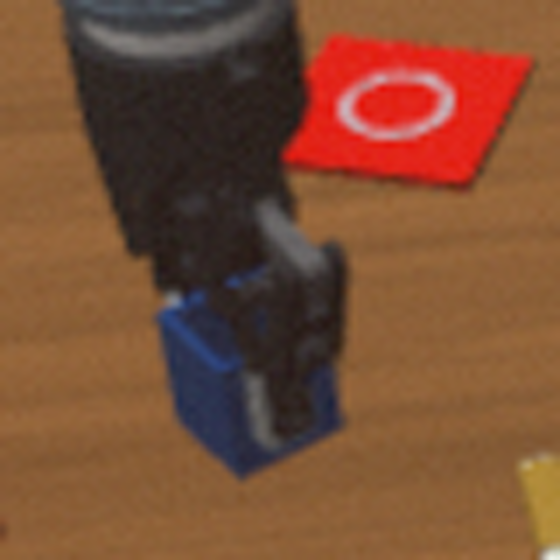

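Request:
{"fn": "drive_tool", "kwargs": {
  "plan": [
    [[0,0,0],[0,0,0],0],
    [[0,0,0],[0,0,0],0],
    [[0,0,0],[0,0,0],0],
    [[0,0,0],[7,0,0],0],
    [[0,0,0],[14,0,0],0],
    [[0,0,0],[21,0,0],0],
    [[0,0,0],[28,0,0],0],
    [[0,0,0],[35,0,0],0],
    [[0,0,0],[42,0,0],0],
    [[0,0,0],[49,0,0],0]
  ]
}}

```text
time: 22.92
position: [456.0, -322.2, 7.8]
eef_rot: [0.568, 0.423, -0.568, 0.42]
contact_force: [0.3, -0.2, 0.2]
width: 84.9
```

Request:
{"fn": "drive_tool", "kwargs": {
  "plan": [
    [[0.1,0,0],[7,0,0],0],
    [[0.2,0,0],[14,0,0],0],
    [[0.2,0,0],[21,0,0],0],
    [[0.2,0,0],[28,0,0],0],
    [[0.2,0,0],[35,0,0],0],
    [[0.2,0,0],[41,0,0],0],
    [[0.2,0,0],[41,0,0],0.4],
    [[0.2,0,0],[41,0,0],1],
    [[0.2,0,0],[41,0,0],1],
    [[0.2,0,0],[41,0,0],1]
  ]
}}

```text
time: 23.75
position: [456.1, -322.3, 6.1]
eef_rot: [-0.678, -0.2, 0.679, -0.197]
contact_force: [-0.0, 0.7, -2.1]
width: 43.1
```

```bash
python3 go.py 456.5 -322.5 70 -57.5; python3 snap.py t4 190 150 270 230 7 scene
```

```text
t 23.75 p [ 456.1 -322.3    6.1] psi -57.3 tilt 0.25 w 43.1 F [-0.   0.7 -2.1] q1,q6 -37.0 21.0
shift cm [-6.39  0.02 -0.02] turn [ 0.2 -0.   0.2]
```

View pics/t4.png

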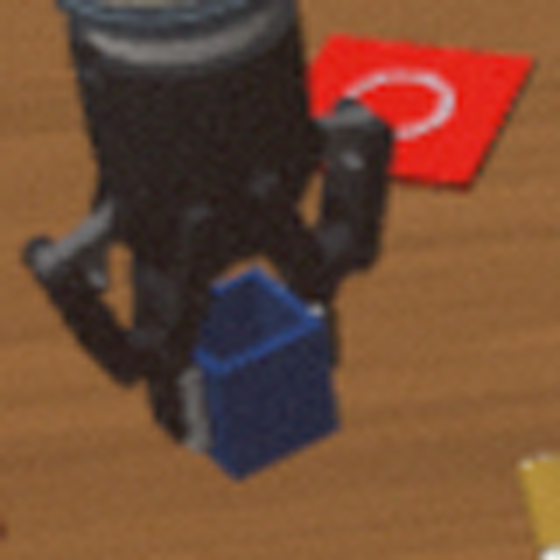

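```bash
python3 go.py 530 -110 86 -67.5;python3 go.py 608 107 70 -77.5
```

```text
t 23.8 p [ 456.1 -322.3    6.1] psi -57.4 tilt 0.24 w 43.2 F [-1.   0.8  2.4] q1,q6 -37.0 21.0
shift cm [ -7.93 -13.93 -17.67] turn [10.1  0.   0.2]
t 23.8 p [ 456.1 -322.3    6.1] psi -57.4 tilt 0.24 w 43.2 F [-1.   0.8  2.4] q1,q6 -37.0 21.0
shift cm [ -6.27 -27.99 -35.94] turn [20.1  0.   0.2]
```

Request:
{"fn": "drive_tool", "kwargs": {
  "plan": [
    [[-2,0,0],[0,0,0],1],
    [[-4.5,0,0],[0,0,0],1],
    [[-7,-1.5,-2],[0,0,0],1],
    [[-8,-4,-5],[1,0,0],1],
    [[-8,-6.5,-8],[3,0,0],1],
    [[-8,-9,-11],[5,0,0],1],
    [[-8,-11.5,-14],[7,0,0],1],
    [[-8,-14,-17.5],[9,0,0],1],
    [[-8,-16,-20.5],[11,0,0],1],
    [[-8,-18,-23],[13,0,0],1]
  ]
}}

```text
time: 24.63
position: [554.2, -44.8, 86.6]
eef_rot: [-0.696, -0.121, 0.697, -0.119]
contact_force: [1.5, -0.5, -2.5]
width: 43.5
```

```bash
python3 go.py 608 107 65 -77.5
```

```text
t 24.63 p [554.2 -44.8  86.6] psi -70.5 tilt 0.23 w 43.5 F [ 1.5 -0.5 -2.5] q1,q6 -6.0 64.0
shift cm [  2.2  -12.49 -10.15] turn [7.  0.  0.2]
```

Request:
{"fn": "drive_tool", "kwargs": {
  "plan": [
    [[0.5,-3,-2.5],[2,0,0],1],
    [[1,-6,-5],[4,0,0],1],
    [[2,-9,-7.5],[6,0,0],1],
    [[2,-11.5,-9.3],[7,0,0.2],1],
    [[2,-12.4,-10.1],[7,0,0.2],1],
    [[2,-12.4,-10.1],[7,0,0.2],1],
    [[2,-12.4,-10.1],[7,0,0.2],1],
    [[2,-12.4,-10.1],[7,0,0.2],1],
    [[2,-12.4,-10.1],[7,0,0.2],1],
    [[2,-12.4,-10.1],[7,0,0.2],1]
  ]
}}

```text
time: 25.47
position: [606.8, 102.1, 67.2]
eef_rot: [-0.702, -0.077, 0.703, -0.077]
contact_force: [-0.2, -0.0, -2.2]
width: 43.1
```

```bash
python3 go.py 608 107 16 -77.5
```

```text
t 25.47 p [606.8 102.1  67.2] psi -77.6 tilt 0.09 w 43.1 F [-0.2 -0.  -2.2] q1,q6 8.0 86.0
shift cm [ 5.12 -0.45 -0.23] turn [-0.1  0.1  0. ]
```

Request:
{"fn": "drive_tool", "kwargs": {
  "plan": [
    [[1,-0.4,-0.2],[0,0,0],1],
    [[2.5,-0.4,-0.2],[0,0,0],1],
    [[4,-0.4,-0.2],[0,0,0],1],
    [[4.8,-0.4,-0.2],[0,0,0],1],
    [[5,-0.4,-0.2],[0,0,0],1],
    [[5,-0.4,-0.2],[0,0,0],1],
    [[5,-0.4,-0.2],[0,0,0],1],
    [[5,-0.4,-0.2],[0,0,0],1],
    [[5,-0.4,-0.2],[0,0,0],1],
    [[5,-0.4,-0.2],[0,0,0],1]
  ]
}}

```text
time: 26.3
position: [608.6, 107.9, 17.8]
eef_rot: [0.703, 0.077, -0.703, 0.077]
contact_force: [-0.4, 0.2, -2.9]
width: 43.3
```

```bash
python3 go.py 608 107 12 -77.5;  python3 snap.py t5 360 170 460 270 6 scene
```

```text
t 26.3 p [608.6 107.9  17.8] psi -77.5 tilt 0.02 w 43.3 F [-0.4  0.2 -2.9] q1,q6 9.0 86.0
shift cm [0.58 0.08 0.08] turn [ 0. -0.  0.]
```

View pics/t5.png

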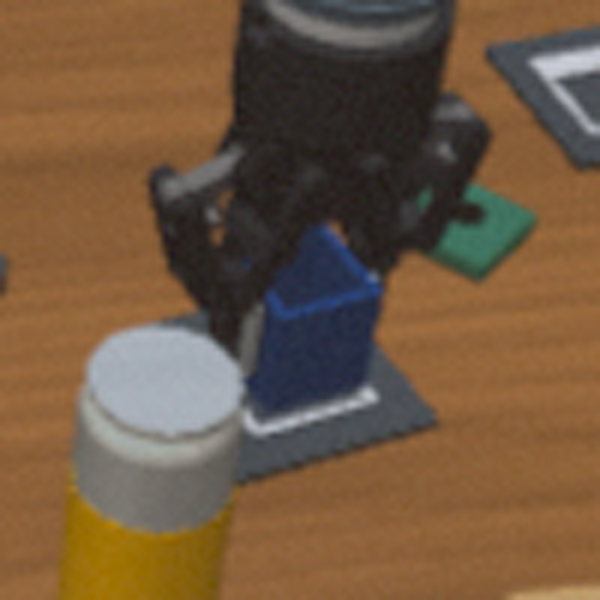

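Request:
{"fn": "drive_tool", "kwargs": {
  "plan": [
    [[0.2,0.05,0.05],[0,0,0],1],
    [[0.35,0.05,0.05],[0,0,0],1],
    [[0.5,0.05,0.05],[0,0,0],1],
    [[0.6,0.05,0.05],[0,0,0],1],
    [[0.6,0.05,0.05],[0,0,0],1],
    [[0.6,0.05,0.05],[0,0,0],1],
    [[0.6,0.05,0.05],[0,0,0],1],
    [[0.6,0.05,0.05],[0,0,0],1],
    [[0.6,0.05,0.05],[0,0,0],1],
    [[0.6,0.05,0.05],[0,0,0],1]
  ]
}}

```text
time: 27.18
position: [607.7, 107.2, 12.1]
eef_rot: [-0.702, -0.077, 0.703, -0.077]
contact_force: [-3.3, -0.5, 9.1]
width: 43.8
```

```bash
python3 go.py 608 107 12 -77.5
```

```text
t 27.18 p [607.7 107.2  12.1] psi -77.5 tilt 0.07 w 43.8 F [-3.3 -0.5  9.1] q1,q6 9.0 86.0
shift cm [ 0.01  0.03 -0.02] turn [0.  0.1 0. ]
```

Request:
{"fn": "drive_tool", "kwargs": {
  "plan": [
    [[0,0,0],[0,0,0],0.3],
    [[0,0,0],[0,0,0],0],
    [[0,0,0],[0,0,0],0],
    [[0,0,0],[0,0,0],0],
    [[-1.5,0,0],[0,0,0],0],
    [[-4,0,0],[0,0,0],0],
    [[-8,0,0],[0,0,0],0],
    [[-12,0,0],[0,0,0],0],
    [[-12,-3.5,0],[-7,0,0],0],
    [[-12,-7.5,0],[-14,0,0],0]
  ]
}}

```text
time: 28.02
position: [594.4, 179.9, 135.8]
eef_rot: [0.69, 0.163, -0.686, 0.163]
contact_force: [0.4, -0.5, -0.6]
width: 85.8
```

```bash
python3 go.py 594 311.5 130 46
```

```text
t 28.02 p [594.4 179.9 135.8] psi -63.4 tilt 0.36 w 85.8 F [ 0.4 -0.5 -0.6] q1,q6 16.0 79.0
shift cm [  0.6  -11.78  -5.85] turn [-109.4   -0.2   -0.4]
```

Request:
{"fn": "drive_tool", "kwargs": {
  "plan": [
    [[0.5,-3,-1.5],[-7,0,0],0],
    [[0.5,-6,-3],[-14,0,0],0],
    [[0.5,-9,-4.5],[-21,0,0],0],
    [[0.5,-11.5,-5.8],[-28,0,0],0],
    [[0.5,-11.7,-5.8],[-35,0,0],0],
    [[0.5,-11.7,-5.8],[-42,0,0],0],
    [[0.5,-11.7,-5.8],[-49,0,0],0],
    [[0.5,-11.7,-5.8],[-56,0,0],0],
    [[0.5,-11.7,-5.8],[-63,0,0],0],
    [[0.5,-11.7,-5.8],[-70,0,0],0]
  ]
}}

```text
time: 28.85
position: [591.3, 311.2, 127.3]
eef_rot: [0.469, 0.529, -0.469, 0.529]
contact_force: [-0.6, 0.4, 0.0]
width: 85.0
```

```bash
python3 go.py 594 311.5 130 46; python3 snap.py t6 340 150 520 290 4 scene;python3 snap.py t6t 140 130 300 250 5 top
```

```text
t 28.85 p [591.3 311.2 127.3] psi 6.9 tilt 0.04 w 85.0 F [-0.6  0.4  0. ] q1,q6 27.0 20.0
shift cm [-0.27  0.27  0.  ] turn [-39.1  -0.    0. ]
```

View pics/t6.png

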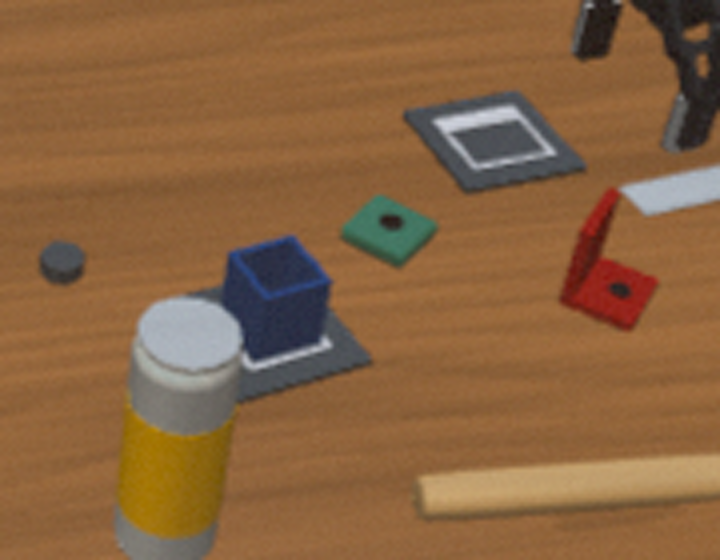

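View pics/t6t.png

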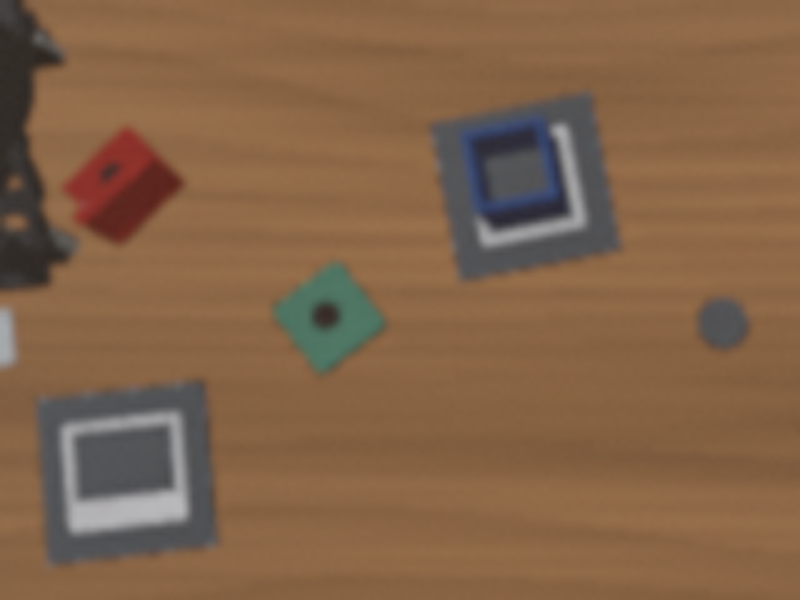

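```bash
python3 - <<'E'
from h import *; import pickle
c=pickle.load(open("t6t.pkl","rb")); s=pickle.load(open("t6.pkl","rb"))
print("tips", (proj(s,[591.3,311.2,140])-[340,150])*4,(proj(c,[591.3,311.2,140])-[140,130])*5)
P=lambda a:(np.array(a,float)+.5)/5-.5+[140,130]
Q=lambda a:(np.array(a,float)+.5)/4-.5+[340,150]
w=plane(c,P([(462,131),(546,116),(563,201),(480,215)]),56); print("top rim",w[:,:2].round(1).tolist(),w.mean(0).round(1))
for i in range(4): d=w[(i+1)%4]-w[i]; print(np.linalg.norm(d).round(1),np.degrees(np.arctan2(d[1],d[0])).round(1))
w=plane(s,Q([(226,249),(293,237),(330,283),(264,299)]),56); print("scene rim",w[:,:2].round(1).tolist(),w.mean(0).round(1))
for i in range(4): d=w[(i+1)%4]-w[i]; print(np.linalg.norm(d).round(1),np.degrees(np.arctan2(d[1],d[0])).round(1))
k=blob(c,"blue",(228,148,256,180)); r=cv2.minAreaRect(k.astype(np.float32)); cc=cen(k)[0]; print("hull@31",plane(c,cc,31)[0].round(1))
pl=blob(c,"dark",(224,145,268,190)); print("plate",plane(c,cen(pl)[0],6)[0].round(1))
k=blob(c,"blue",(228,148,256,180))
E
```

```text
tips [[636.54831532  95.4359492 ]] [[ 53.06066985 155.80528488]]
top rim [[627.0, 133.2], [635.6, 89.6], [590.3, 79.5], [582.4, 122.5]] [608.8 106.2  56. ]
44.5 -78.9
46.3 -167.5
43.6 100.5
45.9 13.6
scene rim [[591.6, 76.6], [587.2, 118.7], [629.4, 127.1], [636.7, 85.7]] [611.2 102.   56. ]
42.4 96.0
43.0 11.2
42.1 -80.0
46.0 -168.5
hull@31 [614.1 111.5  31. ]
plate [608.5 107.5   6. ]
```

Request:
{"fn": "drive_tool", "kwargs": {
  "plan": [
    [[0,0.27,0],[-7,0,0],0],
    [[0,0.27,0],[-14,0,0],0],
    [[0,0.27,0],[-21,0,0],0],
    [[0,0.27,0],[-28,0,0],0],
    [[0.5,0.27,0],[-35,0,0],0],
    [[1.5,0.27,0],[-39,0,0],0],
    [[3,0.27,0],[-39,0,0],0],
    [[4,0.27,0],[-39,0,0],0],
    [[4,0.27,0],[-39,0,0],0],
    [[4,0.27,0],[-39,0,0],0]
  ]
}}

```text
time: 29.78
position: [593.2, 311.0, 85.1]
eef_rot: [0.268, 0.655, -0.269, 0.653]
contact_force: [-0.1, -0.2, 0.9]
width: 85.4
```

```bash
python3 go.py 594 311.5 16 46; python3 snap.py k1 440 140 540 240 6 scene
```

```text
t 29.78 p [593.2 311.   85.1] psi 45.4 tilt 0.19 w 85.4 F [-0.1 -0.2  0.9] q1,q6 27.0 -19.0
shift cm [6.91 0.11 0.03] turn [-0.6 -0.1  0.2]
```

View pics/k1.png

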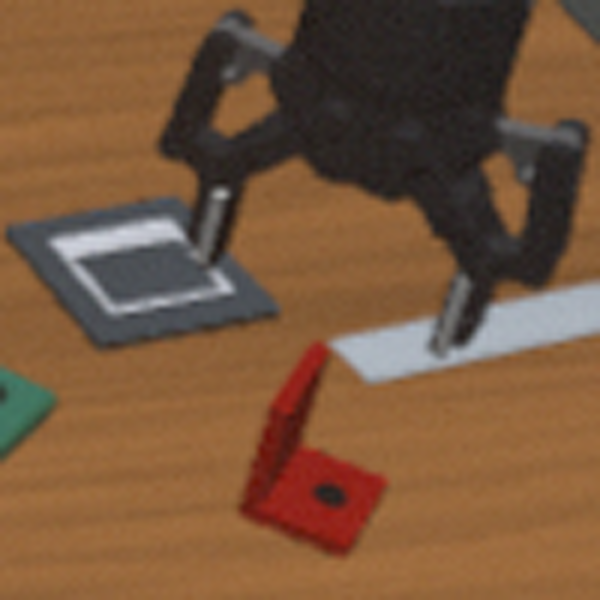

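Request:
{"fn": "drive_tool", "kwargs": {
  "plan": [
    [[2,0.1,0],[-0.6,0,0],0],
    [[4,0.1,0],[-0.6,0,0],0],
    [[5.5,0.1,0],[-0.6,0,0],0],
    [[6.3,0.1,0],[-0.6,0,0],0],
    [[6.7,0.1,0],[-0.6,0,0],0],
    [[6.7,0.1,0],[-0.6,0,0],0],
    [[6.7,0.1,0],[-0.6,0,0],0],
    [[6.7,0.1,0],[-0.6,0,0],0],
    [[6.7,0.1,0],[-0.6,0,0],0],
    [[6.7,0.1,0],[-0.6,0,0],0]
  ]
}}

```text
time: 30.67
position: [595.0, 312.3, 20.0]
eef_rot: [0.264, 0.656, -0.264, 0.656]
contact_force: [-0.7, 0.7, -0.3]
width: 85.4
```

```bash
python3 go.py 594 311.5 16 46; python3 snap.py k2 450 150 530 240 6 scene
```

```text
t 30.67 p [595.  312.3  20. ] psi 46.1 tilt 0.04 w 85.4 F [-0.7  0.7 -0.3] q1,q6 27.0 -19.0
shift cm [ 0.4  -0.13 -0.02] turn [ 0.1 -0.  -0. ]
```

View pics/k2.png

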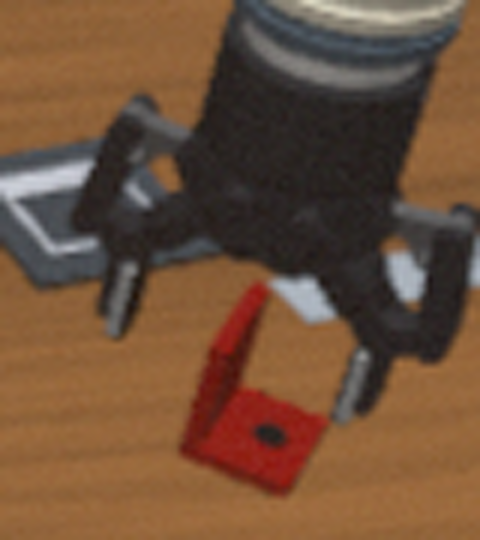

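Request:
{"fn": "drive_tool", "kwargs": {
  "plan": [
    [[0.3,-0.1,0],[0,0,0],0.1],
    [[0.3,-0.1,0],[0,0,0],0.3],
    [[0.3,-0.1,0],[0,0,0],0.5],
    [[0.3,-0.1,0],[0,0,0],0.7],
    [[0.3,-0.1,0],[0,0,0],0.8],
    [[0.3,-0.1,0],[0,0,0],0.9],
    [[0.3,-0.1,0],[0,0,0],1],
    [[0.3,-0.1,0],[0,0,0],1],
    [[0.3,-0.1,0],[0,0,0],1],
    [[0.3,-0.1,0],[0,0,0],1]
  ]
}}

```text
time: 31.55
position: [594.0, 311.4, 16.3]
eef_rot: [0.264, 0.656, -0.264, 0.656]
contact_force: [1.2, -0.2, 1.2]
width: 7.1
```

```bash
python3 go.py 431.8 314.6 76 7.2; python3 snap.py k3 450 150 530 240 6 scene
```

```text
t 31.55 p [594.  311.4  16.3] psi 46.1 tilt 0.05 w 7.1 F [ 1.2 -0.2  1.2] q1,q6 27.0 -20.0
shift cm [ -5.95 -11.01 -11.92] turn [38.9 -0.   0. ]
```

View pics/k3.png

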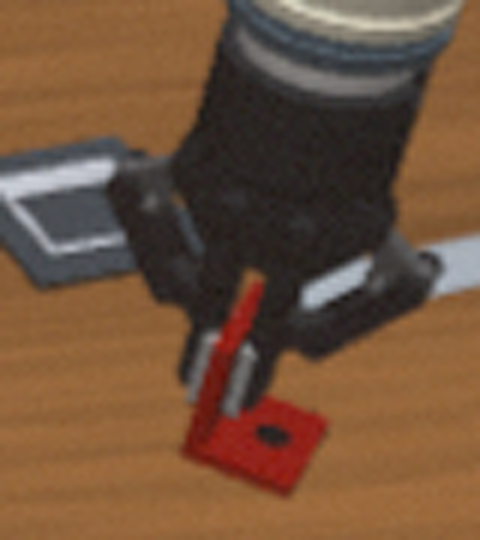

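Request:
{"fn": "drive_tool", "kwargs": {
  "plan": [
    [[-1.5,0,0],[0,0,0],1],
    [[-3.5,0,0],[0,0,0],1],
    [[-5.5,-1,-1],[4,0,0],1],
    [[-6,-3.5,-4],[10,0,0],1],
    [[-6,-6,-7],[16,0,0],1],
    [[-6,-8.5,-9.5],[22,0,0],1],
    [[-6,-10.5,-11.5],[28,0,0],1],
    [[-6,-11.1,-11.9],[34,0,0],1],
    [[-6,-11.1,-11.9],[39,0,0],1],
    [[-6,-11.1,-11.9],[39,0,0],1]
  ]
}}

```text
time: 32.43
position: [430.4, 313.9, 77.3]
eef_rot: [0.468, 0.53, -0.469, 0.529]
contact_force: [0.6, -0.1, -1.5]
width: 7.4
```

```bash
python3 go.py 431.1 313.7 26 7.1; python3 snap.py k4 420 110 520 230 5 scene
```

```text
t 32.43 p [430.4 313.9  77.3] psi 7.0 tilt 0.06 w 7.4 F [ 0.6 -0.1 -1.5] q1,q6 35.0 28.0
shift cm [5.13 0.07 0.03] turn [-0.1 -0.   0.1]
```

View pics/k4.png

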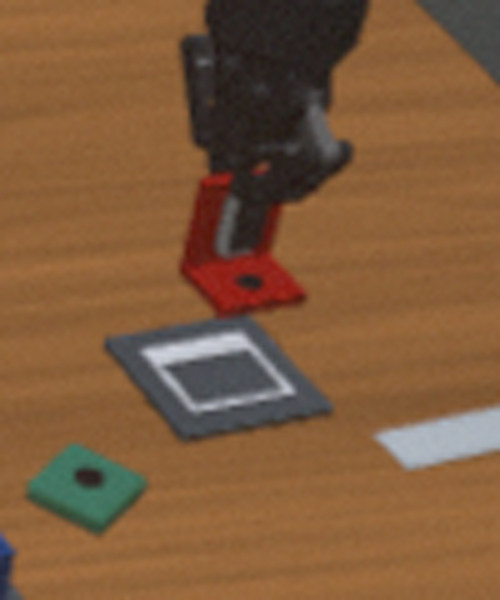

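Request:
{"fn": "drive_tool", "kwargs": {
  "plan": [
    [[1.5,0.05,0],[0,0,0],1],
    [[3,0.05,0],[0,0,0],1],
    [[4.2,0.05,0],[0,0,0],1],
    [[4.8,0.05,0],[0,0,0],1],
    [[5,0.05,0],[0,0,0],1],
    [[5,0.05,0],[0,0,0],1],
    [[5,0.05,0],[0,0,0],1],
    [[5,0.05,0],[0,0,0],1],
    [[5,0.05,0],[0,0,0],1],
    [[5,0.05,0],[0,0,0],1]
  ]
}}

```text
time: 33.32
position: [431.9, 314.1, 26.9]
eef_rot: [0.468, 0.53, -0.468, 0.53]
contact_force: [0.1, -0.8, -2.5]
width: 7.2
```

```bash
python3 go.py 431.1 313.7 22.3 7.1; python3 snap.py k5 430 130 500 210 7 scene
```

```text
t 33.32 p [431.9 314.1  26.9] psi 7.1 tilt 0.04 w 7.2 F [ 0.1 -0.8 -2.5] q1,q6 35.0 28.0
shift cm [ 0.46 -0.09  0.03] turn [ 0. -0.  0.]
```

View pics/k5.png

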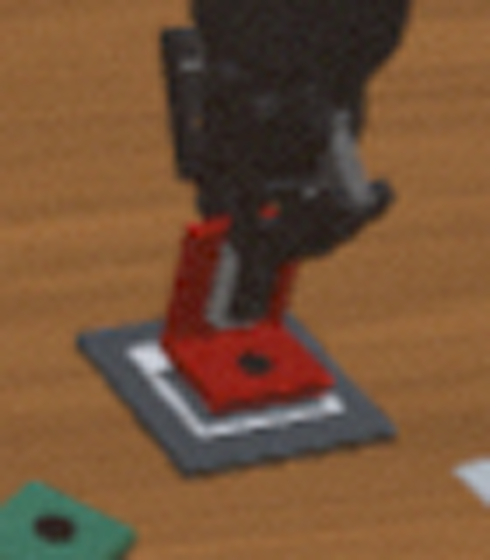

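```bash
python3 - <<'E'
from h import *; import pickle
s=pickle.load(open("k5.pkl","rb"))
P=lambda a:(np.array(a,float)+.5)/7-.5+[430,130]
print("foot front (under) ",plane(s,P([(215,413),(334,383)]),10.6)[:,:2].round(1).tolist())
print("foot front (top) ",plane(s,P([(212,401),(334,374)]),18.6)[:,:2].round(1).tolist(),"hole",plane(s,P((256,362)),18.6)[0].round(1))
print("outline front outer",plane(s,P([(204,436),(344,407)]),6)[:,:2].round(1).tolist())
a=pickle.load(open("c0.pkl","rb"))["scene"]
k=blob(a,"white",(436,168,490,202)); q=cv2.approxPolyDP(cv2.convexHull(k.astype(np.float32)),1.0,True)[:,0]; print(q.round(1).tolist(), plane(a,q,6)[:,:2].round(1).tolist())
print(proj(s,[[449.5,316.0,6]]))
E
```

```text
foot front (under)  [[476.4, 291.6], [465.6, 344.3]]
foot front (top)  [[478.7, 287.8], [469.8, 340.6]] hole [458.1 314.1  18.6]
outline front outer [[483.8, 285.1], [475.0, 345.2]]
[[478.3999938964844, 187.89999389648438], [457.8999938964844, 191.60000610351562], [448.1000061035156, 179.60000610351562], [467.3999938964844, 175.89999389648438]] [[475.5, 344.0], [482.5, 283.3], [428.0, 277.4], [419.5, 336.8]]
[[464.58662143 183.03065261]]
```

Request:
{"fn": "drive_tool", "kwargs": {
  "plan": [
    [[0.1,-0.05,0.1],[0,0,0],1],
    [[0.2,-0.05,0.15],[0,0,0],1],
    [[0.3,-0.05,0.15],[0,0,0],1],
    [[0.4,-0.05,0.15],[0,0,0],1],
    [[0.5,-0.05,0.15],[0,0,0],1],
    [[0.5,-0.05,0.15],[0,0,0],1],
    [[0.5,-0.05,0.15],[0,0,0],1],
    [[0.5,-0.05,0.15],[0,0,0],1],
    [[0.5,-0.05,0.15],[0,0,0],1],
    [[0.5,-0.05,0.15],[0,0,0],1]
  ]
}}

```text
time: 34.2
position: [431.2, 312.2, 22.2]
eef_rot: [0.468, 0.53, -0.468, 0.53]
contact_force: [-3.4, -2.2, 10.8]
width: 7.6
```

```bash
python3 go.py 431.1 313.7 22.3 7.1; python3 snap.py k6 430 130 500 210 7 scene
```

```text
t 34.2 p [431.2 312.2  22.2] psi 7.1 tilt 0.07 w 7.6 F [-3.4 -2.2 10.8] q1,q6 35.0 27.0
shift cm [-0.01  0.01 -0.15] turn [ 0.  -0.   0.1]
```

View pics/k6.png

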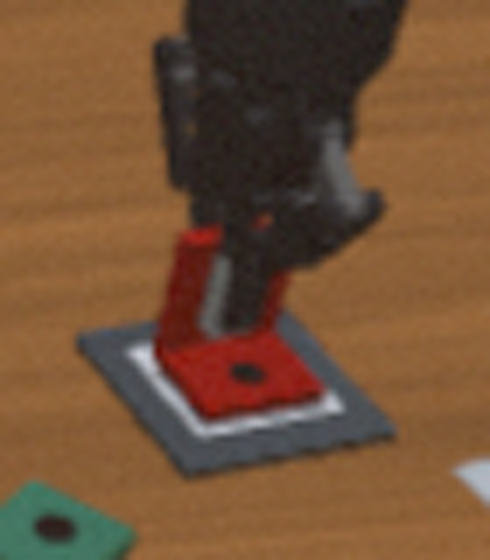

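Request:
{"fn": "drive_tool", "kwargs": {
  "plan": [
    [[0,0,0],[0,0,0],0.9],
    [[0,0,0],[0,0,0],0.7],
    [[0,0,0],[0,0,0],0.4],
    [[0,0,0],[0,0,0],0.2],
    [[0,0,0],[0,0,0],0.2],
    [[-2,0,0],[0,0,0],0.2],
    [[-5,0,0],[0,0,0],0.2],
    [[-9,0,0],[0,0,0],0.2],
    [[-13,0,0],[0,0,0],0.2],
    [[-14,0,3],[0,0,0],0.2]
  ]
}}

```text
time: 35.08
position: [438.6, 287.2, 167.2]
eef_rot: [0.471, 0.53, -0.464, 0.531]
contact_force: [1.2, 0.8, 1.0]
width: 68.0
```

Request:
{"fn": "drive_tool", "kwargs": {
  "plan": [
    [[0,0,4],[0,0,0],0.2],
    [[0,0,8],[0,0,0],0.2],
    [[0,0,12],[0,0,0],0.2],
    [[0,0,16],[0,0,0],0.2],
    [[0,0,20],[0,0,0],0.2],
    [[0,0,24],[0,0,0],0.2],
    [[0,0,28],[0,0,0],0.2],
    [[0,0,29],[0,0,0],0.2],
    [[0,0,29],[0,0,0],0.2],
    [[0,0,29],[0,0,0],0.2]
  ]
}}

```text
time: 35.92
position: [471.0, -5.4, 161.2]
eef_rot: [0.468, 0.53, -0.469, 0.529]
contact_force: [-0.2, 0.4, 0.4]
width: 68.4
```

```bash
python3 go.py 431.1 313.7 22.3 7.1; python3 snap.py k7 430 130 500 210 7 scene;  python3 snap.py k7t 140 195 200 255 9 top; python3 snap.py k7f 0 0 640 400 1 top
```

```text
t 35.92 p [471.   -5.4 161.2] psi 7.0 tilt 0.09 w 68.4 F [-0.2  0.4  0.4] q1,q6 -2.0 -9.0
shift cm [ 13.91  -0.05 -32.15] turn [-0.1 -0.   0.1]
```

View pics/k7.png

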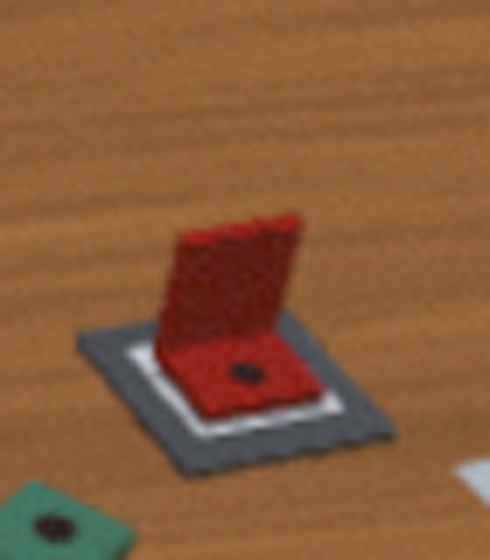

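View pics/k7t.png

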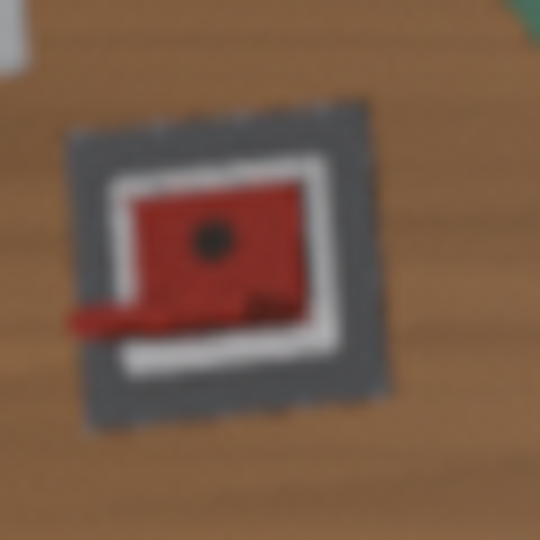

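View pics/k7f.png

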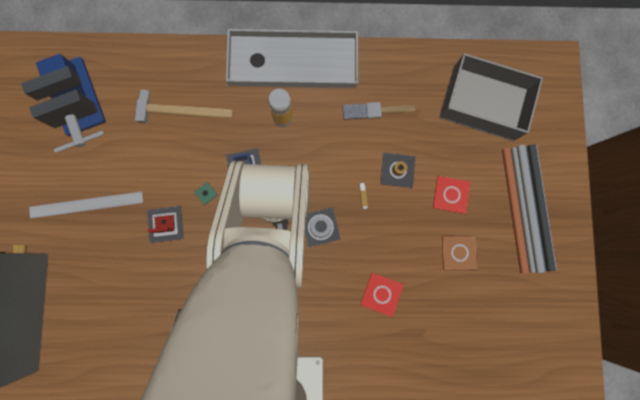

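```bash
python3 - <<'E'
from h import *; import pickle
c=pickle.load(open("k7t.pkl","rb")); s=pickle.load(open("k7.pkl","rb"))
P=lambda a:(np.array(a,float)+.5)/9-.5+[140,195]
th=np.radians(7.1); ex=np.array([np.cos(th),np.sin(th)]); ey=np.array([-np.sin(th),np.cos(th)])
o=np.array([450.4,316.6])
loc=lambda w:np.c_[(w[:,:2]-o)@ex,(w[:,:2]-o)@ey].round(1).tolist()
print("outline outer corners TL TR BR BL",loc(plane(c,P([(110,179),(326,155),(341,353),(126,377)]),6)))
print("foot top far corners L,R (z14)",loc(plane(c,P([(133,197),(303,182)]),14)))
print("hole z14",loc(plane(c,P([(213,241)]),14)))
print("foot base right near corner z6",loc(plane(c,P([(310,326)]),6)))
print("leg top left end z66",loc(plane(c,P([(70,325)]),66)))
im=cv2.resize(c["image"][195:255,140:200],None,fx=9,fy=9,interpolation=cv2.INTER_CUBIC).astype(int)
m=((im[...,0]>2.0*im[...,1])&(im[...,0]>50)).astype(np.uint8)
for y in (220,250,280): xs=np.where(m[y])[0]; print(y,xs.min(),xs.max(),loc(plane(c,P([(xs.min(),y),(xs.max(),y)]),14)))
for x in (160,190,260,285):
    ys=np.where(m[:,x])[0]; print(x,ys.min(),ys.max(),loc(plane(c,P([(x,ys.min())]),14)),loc(plane(c,P([(x,ys.max())]),6)))
Q=lambda a:(np.array(a,float)+.5)/7-.5+[430,130]
print("SCENE outline front outer",loc(plane(s,Q([(204,436),(344,407)]),6)),"foot front under",loc(plane(s,Q([(212,421),(327,393)]),6)),"outl back-left",loc(plane(s,Q([(126,350)]),6)),"foot back-left under",loc(plane(s,Q([(158,355)]),6)))
E
```

```text
outline outer corners TL TR BR BL [[29.2, 32.0], [29.1, -32.1], [-30.3, -32.0], [-30.2, 31.4]]
foot top far corners L,R (z14) [[22.0, 22.8], [20.8, -27.2]]
hole z14 [[6.3, 0.4]]
foot base right near corner z6 [[-21.3, -23.6]]
leg top left end z66 [[-18.8, 24.1]]
220 139 299 [[15.0, 21.5], [9.6, -25.2]]
250 141 300 [[6.1, 21.5], [0.7, -24.8]]
280 143 303 [[-2.9, 21.6], [-8.2, -25.0]]
160 201 332 [[19.9, 15.0]] [[-18.0, 20.5]]
190 198 327 [[19.8, 6.2]] [[-17.5, 11.6]]
260 191 318 [[19.5, -14.5]] [[-17.2, -9.1]]
285 188 316 [[19.6, -21.8]] [[-17.5, -16.4]]
SCENE outline front outer [[29.3, -35.4], [27.9, 25.4]] foot front under [[21.9, -27.8], [18.3, 23.8]] outl back-left [[-27.8, -37.5]] foot back-left under [[-21.4, -27.0]]
```

```bash
python3 - <<'E'
from h import *; import pickle
c=pickle.load(open("k7t.pkl","rb")); s=pickle.load(open("k7.pkl","rb"))
i=cv2.resize(c["image"][208:240,146:182,::-1],None,fx=18,fy=18,interpolation=cv2.INTER_CUBIC); cv2.imwrite("pics/z1.png",cv2.convertScaleAbs(i,alpha=1.5))
i=cv2.resize(s["image"][155:196,445:482,::-1],None,fx=14,fy=14,interpolation=cv2.INTER_CUBIC); cv2.imwrite("pics/z2.png",cv2.convertScaleAbs(i,alpha=1.3))
E
```

```text
(no output)
```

View pics/z1.png

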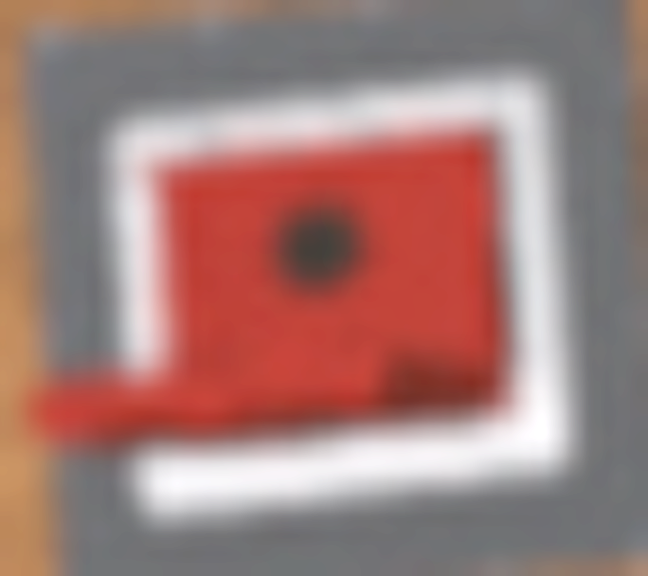

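View pics/z2.png

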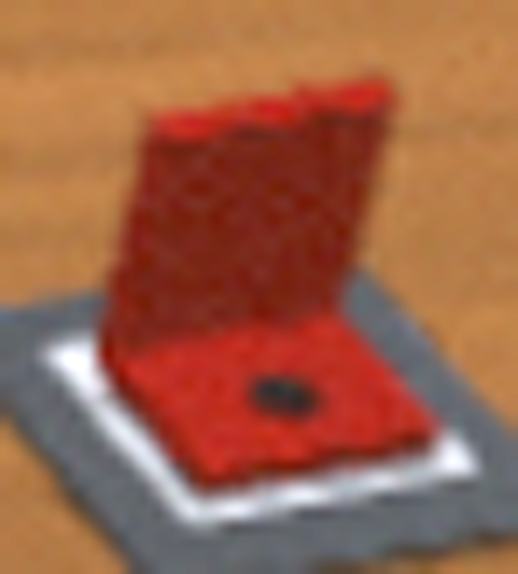

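```bash
python3 - <<'E'
from h import *; import pickle
c=pickle.load(open("t6t.pkl","rb")); s=pickle.load(open("t6.pkl","rb"))
i=cv2.resize(c["image"][148:188,226:268,::-1],None,fx=13,fy=13,interpolation=cv2.INTER_CUBIC); cv2.imwrite("pics/z3.png",cv2.convertScaleAbs(i,alpha=1.5))
P=lambda q:((proj(c,q)-[226,148]+.5)*13-.5).round(0).tolist()
th=np.radians(12.5); Rm=np.array([[np.cos(th),-np.sin(th)],[np.sin(th),np.cos(th)]]); o=np.array([609.0,107.7])
for h,z,n in ((24,6,"inner line"),(22,6,"base nominal"),(22,56,"rim nominal"),(18,56,"rim inner nominal")):
    q=(Rm@(h*np.array([[1,1],[1,-1],[-1,-1],[-1,1]]).T)).T+o; print(n,P(np.c_[q,np.full(4,z)]))
E
```

```text
inner line [[112.0, 162.0], [337.0, 117.0], [380.0, 336.0], [155.0, 382.0]]
base nominal [[123.0, 169.0], [329.0, 128.0], [369.0, 328.0], [163.0, 371.0]]
rim nominal [[80.0, 113.0], [295.0, 70.0], [337.0, 280.0], [121.0, 324.0]]
rim inner nominal [[104.0, 129.0], [280.0, 93.0], [314.0, 265.0], [137.0, 301.0]]
```

View pics/z3.png

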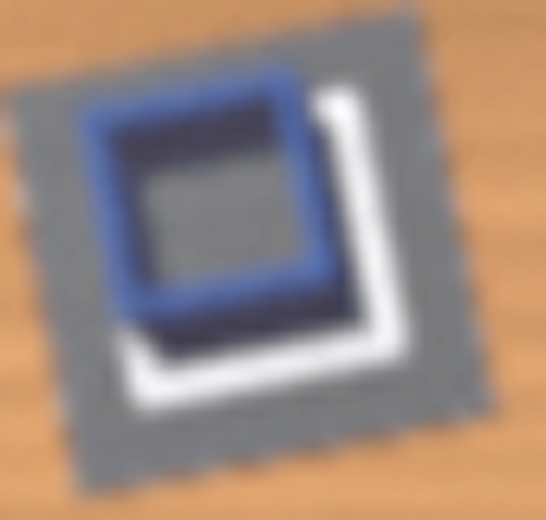

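```bash
python3 snap.py fin 0 0 640 400 1 scene; python3 -c "
from rig import robot
print(robot.sense()['contact_force']); print(robot.sign_off())"
```

```text
[-0.98857816 -0.06363415 -0.13824536]
the job is handed in; nothing more can be done
None
```

View pics/fin.png

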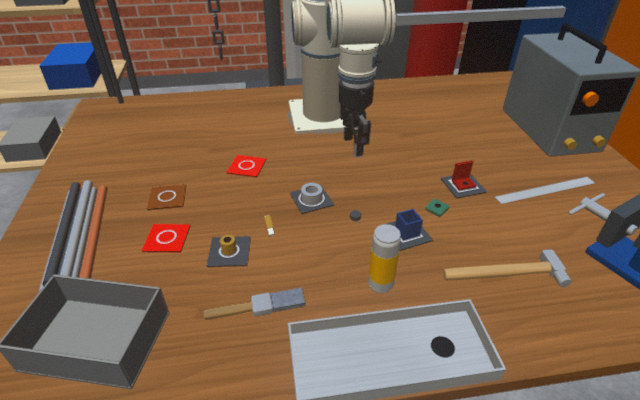

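I set all four parts upright on their matching plates, in the order collar, bung, tube, bracket, and handed the job in at about 36 s. Each part was lowered to light contact of about 10 N before release. The last scene picture shows the four parts at (312,193), (228,244), (408,225) and (463,176). The spray can is still standing at (384,258), and the gripper is clear of everything.

Last checks, from the top camera:
- **Collar:** within about 0.5 mm of its outline's centre.
- **Bung:** about 2 mm off when first set down. I gripped it again across the other direction on its plate, and it is now within about 0.5 mm.
- **Tube:** within about 1–1.5 mm and about 1° of square.
- **Bracket:** the leg stands over the band. The top view puts it about 1 mm off along its width, though different edges disagreed by 1–2 mm. The scene view shows even gaps.

The two cameras disagree by about 4–5 mm in y, so I worked from the top camera, which matched the arm to within 1 mm. I did not re-measure the tube after placing the bracket, because the arm hid it from the top camera. The last scene picture shows it still in place.

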